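Seal a bearing bush in the gasketed case

ROBOT

A 6-joint arm with a two-finger parallel gripper is mounted at the origin on a cart in front of the work surface, level with it; the furniture and walls round the work are solid. World frame = base frame: x ahead of the robot, y to its left, z up, the work surface at z = 0. Lengths are in m, angles in rad, forces in N, time in s.
With the tool pointing down it reaches from about 0.325 to 0.9 m from the base axis. Payload 3.5 kg.
Tool frame: the origin (TCP) lies at the very end of the fingers, on their centre line; the grasp point (between the pads) lies 19 mm behind it; z points along the fingers, y is the direction in which the jaws open and shut (so a half turn about z gives the same grasp; the last joint's range is limited). The gripper opens to 85 mm and grips with 20 to 120 N. Pads are 22 mm wide; open, the fingers measure 114 mm over their backs; the gripper's body (76 mm by 85 mm) begins 54 mm behind the grasp point. The pads swing forward as they close: fully open they stand 13 mm farther back than shut.
Start: joints at [-1.376, 0.276, -0.026, 1.268, 0, 1.467], TCP at [0.183, -0.597, 0.202] pointing down, gripper open.
Joint ranges: [-3.12, 3.12], [-0.85, 1.88], [-1.08, 1.24], [-1.95, 2.15], [-1.57, 1.53], [-3.14, 3.14]. Speed limits (rad/s): [2.57, 2.57, 3.14, 3.14, 3.14, 3.14].

INTERFACE

Orientations are given as a unit quaternion [x, y, z, w].
In Python, from plant import get_obs, eyes, job gives the robot as it stands.
- The arm moves only by the tool move_arm, never from a script. Its argument "steps" is a list of rows, each a list of 6 numbers: the shift along the tool's x, y, z in cm, then the turn, a rotation vector about the tool's x, y, z in degrees. In form: [[dx, dy, dz, wx, wy, wz], ...]. A call has 1 to 5 rows; each row shifts and turns the commanded pose from where the row before left it, along the tool's axes as they then stand; what a row does not reach is not made up. A row lasts 1/8 s, in which the tool goes at most 62.5 mm and 10.7 degrees, less where a joint would pass 70% of its speed; a pose out of reach is approached as far as the arm can. A call is refused whole if a number of a shift passes 6.25 or a number of a turn 10.7, either way. A call with a gripper value outside its range is refused whole. "gripper" is the closure in counts, from 0 (fully open) to 255 (shut), set as the call begins (left out, the last holds). The fingers move at their own pace and stop on an object; "squeeze" is the grip in N (left out, the last holds). Time passes only in rows, so rows that do not move let the fingers close. It gives the time, the measured TCP pose, the force and the opening at its end, in the units of the state.
- get_obs(): the state, without advancing time (a new reading comes with each control period).
- eyes.get_image(name): name is "side" or "top"; returns a dict with "color" (400x640x3 uint8, blue, green, red), "depth" (400x640 float32, m along the optical axis (not along the pixel's ray), 0 where there is no reading), "K" (3x3 intrinsics, pixels), "R" (3x3) and "t" (3): a world point X has camera coordinates R X + t. Camera axes: x right, y down, z forward; pixel columns grow to the right and rows downward; lengths in m; the calibration is good to about 2 mm. A picture is of the moment at which its call begins.
- job.close_job(): hands the job in, once; it reports no verdict.
The state is a dict: "time": time; "qpos": joint angles; "qvel": joint speeds; "effort": joint torques, N m; "tcp_pos": TCP position; "tool_rot": TCP orientation; "force": force on the tool from outside, world axes, zero at the start; "moment": the same for the moment, N m; "gripper_width": finger opening in m.
Only numpy, scipy, OpenCV 4.12 (cv2) and the standard library are available. Lean on these libraries where they do the work, as an engineer would, in place of code of your own. Each camera call takes 0.05 s, during which the arm holds its last target.

TASK

Put the larger of the two bushes away: stand it upright in the open grey case and let go of it. Then swing the case's lid shut without slamming it and press its front edge down against the rubber seal until the spring latch has caught and the lid stays down by itself, never pressing on the lid with more than about 28 N. Leave the small bush, the coil and the other things where they are.

Things in the scene. Friction and masses are not known exactly. Their poses are not given: they have to be found in the camera images.
- bush_large_mid (a point): centre (15 mm above its underside) of the larger bush, a brass ring standing upright on the bench: outside diameter 34 mm, bore 14 mm, height 30 mm, about 90 g. z axis along the bore.
- bush_small_mid (a point): centre (11 mm above its underside) of the small steel bush (diameter 28 mm, height 22 mm), a bystander which stands near the larger one and must stay where it is
- coil: centre of the underside of a wound coil bobbin (56 mm diameter, 48 mm high), a bystander which must stay where it is
- case_floor (a point): centre of the inner floor of the grey metal case, which is fixed to the bench. The floor lies 8 mm above the bench, the inside is 138 mm (x) by 158 mm (y), walls 6 mm, rim with its seal 59 to 69 mm above the bench. Axes: x from the latch front to the hinge back, y along the front to the left, z up.
- lid_hinge (a point): mid-point of the lid's hinge axis, at the back of the case, 80 mm behind the middle of its floor, 63.5 mm above the bench; axes as case_floor (the hinge axis is y)
- lid (a joint): opening angle of the lid (rad): near 1.6 upright (as it starts), 1.9 fully open. Shut but not latched, it lies on the free seal or on the latch's bolt at -0.01 to 0.12; latched, at 0.05 to -0.06, depending on this case's seal and latch heights (1 mm at the front edge is 0.006 rad). A stiff hinge holds it at any angle (0.16 N m, about 1 N at the front edge).
- lid_edge (a point): middle of the lid's front edge on its outer face. The lid is a plate 8 mm thick, 172 mm wide, reaching 170 mm from the hinge axis (which lies in its mid-thickness). Turns with the lid: x axis from this edge to the hinge, z axis out of the outer face (up when shut).
- lid_press (a point): middle of the steel press plate (30 x 60 mm) on the lid's outer face, 149 mm from the hinge axis and 6 mm above its plane: the place to press. Axes as lid_edge. The latch catches at 8 to 19 N pressed here; up to 28 N is allowed on the lid.
- seal (a joint): how far the lid has sunk into the round black rubber seal on the rim (m): 0 free, over 0.003 when latched. Its free top at the front is 59 to 69 mm above the bench (unmeasured); it pushes back 2.2 N per mm. The sprung latch on the front (also unmeasured) snaps over the lid's striker at 3.5 to 7 mm of sinking; some 1.5 mm deeper the lid meets hard steel stops.

How it is judged:
On the way, in this order (a step that is already met when the one before it is completed fails the run):
1. the larger bush stands upright on the floor of the open case, let go (x of bush_large_mid in the frame of case_floor between -0.056 and 0.056 m and y of bush_large_mid in the frame of case_floor between -0.066 and 0.066 m and z of bush_large_mid in the frame of case_floor below 0.019 m and angle between bush_large_mid's own z axis and vertical below 0.15 rad and contact force between the fingers and bush_large below 0.05 N and value of joint lid above 0.8 rad), for 0.2 s.
2. the lid has been swung down and pressed into the seal (value of joint seal above 0.0027 m), for 0.1 s.
At the end, for the whole second after the job is handed in: With the robot clear, the latch holds the lid down in the seal (seal compressed by more than 2.7 mm, which would lift the lid if it were not latched) and the larger bush stands upright (within 0.15 rad) on the floor inside the case (value of joint seal above 0.0027 m and x of bush_large_mid in the frame of case_floor between -0.056 and 0.056 m and y of bush_large_mid in the frame of case_floor between -0.066 and 0.066 m and z of bush_large_mid in the frame of case_floor below 0.019 m and angle between bush_large_mid's own z axis and vertical below 0.15 rad); the robot touches nothing.
It fails at once if more than 28 N pressed on the lid by the gripper or arm (contact force between any of the fingers, the arm and lid above 28 N).
It fails at once if the lid slammed (faster than 2 rad/s over the last 0.3 rad) (value of joint lid below 0.3 rad and velocity of joint lid below -2 rad/s).
It fails at once if the small bush or the coil pushed more than 25 mm from its place (distance of any of bush_small_mid, coil from where it was at the start of the episode above 0.025 m).
It also fails if it takes over 70 s, if anything falls off the work surface, if the arm or the gripper's body presses on something with over 40 N, if the wrist force passes 120 N, or if a joint passes its speed limit or range.

## Working session

There is one attempt and no reset: what is moved stays moved. The work goes in short steps, Python scripts to look and compute and a tool call to move; the robot and the scene stay as the last step left them, time stands still between calls to the robot, and variables do not carry over. Pictures are saved under pics/ and viewed, and the job is handed in when it is done.

Besides the shell and the picture viewer there is one more tool, called after ">>>" in YAML: its name, and indented under it one key for each argument. move_arm: Moves the arm, as the interface text tells. Its arguments: {"type":"object","properties":{"steps":{"type":"array","items":{"type":"array","items":{"type":"number"}}},"gripper":{"type":"number"},"squeeze":{"type":"number"}},"required":["steps"]}

```bash
ls; mkdir -p pics; python3 - <<'E'
from plant import get_obs, eyes
import cv2,numpy as np
o=get_obs();print(o)
for n in("side","top"):
    d=eyes.get_image(n);cv2.imwrite(f"pics/{n}0.png",d["color"]);np.savez(f"{n}0.npz",**d);print(n,d["K"].tolist(),d["R"].round(4).tolist(),d["t"])
E
```

```text
pics
{'time': 0.0, 'qpos': array([-1.37640718e+00,  2.77151588e-01, -2.79281694e-02,  1.26799146e+00,
       -8.38228496e-06,  1.46740403e+00]), 'qvel': array([ 0.00311112,  0.00014187,  0.00081294,  0.00030916, -0.00155501,
        0.00192351]), 'effort': array([ 4.98067475e-04, -4.45507014e+01,  2.95203424e+01,  1.66866125e-02,
       -2.30379474e-04, -1.20736711e-06]), 'tcp_pos': array([ 0.18319938, -0.59664193,  0.20032596]), 'tool_rot': array([ 9.88935598e-01,  1.48341125e-01, -5.59207965e-05, -1.13607492e-03]), 'force': array([ 0.6334325 , -0.17229689,  0.08090474]), 'moment': array([-0.04570301, -0.00232312,  0.03222476]), 'gripper_width': 0.08532704672640302}
side [[395.43747604911283, 0.0, 321.13762866032266], [0.0, 395.43747604911283, 200.47629027662964], [0.0, 0.0, 1.0]] [[-0.9894, -0.1434, -0.0213], [-0.0519, 0.4872, -0.8717], [0.1353, -0.8614, -0.4895]] [0.52181359 0.03003249 0.92665729]
top [[379.2920572529639, 0.0, 325.6679002341687], [0.0, 379.2920572529639, 200.19731639244222], [0.0, 0.0, 1.0]] [[0.0307, -0.9994, 0.0135], [-0.9985, -0.0313, -0.044], [0.0444, -0.0122, -0.9989]] [0.10290936 0.53914763 0.89715633]
```

View pics/side0.png

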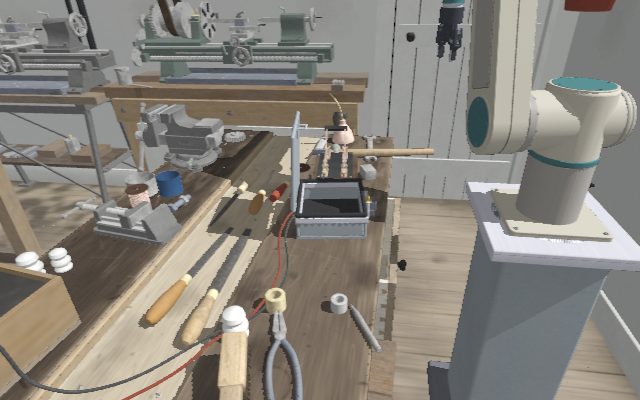

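View pics/top0.png

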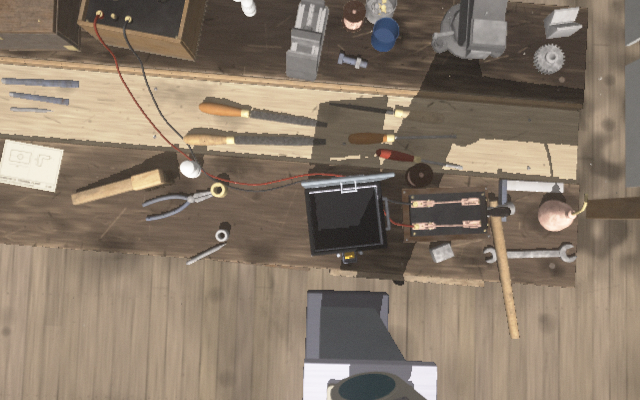

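```bash
cat > h.py <<'E'
import numpy as np,cv2
def load(n): return dict(np.load(n))
def px2w(d,u,v,z=None):
    K,R,t=d["K"],d["R"],d["t"]
    if z is None:
        D=d["depth"][int(round(v)),int(round(u))]; return R.T@(np.linalg.inv(K)@[u,v,1]*D-t)
    r=R.T@(np.linalg.inv(K)@[u,v,1]);c=-R.T@t
    return c+r*(z-c[2])/r[2]
def cloud(d):
    v,u=np.mgrid[:400,:640];D=d["depth"]
    p=np.stack([u,v,np.ones_like(u)],-1)@np.linalg.inv(d["K"]).T*D[...,None]
    return (p-d["t"])@d["R"]
def proj(d,X):
    c=d["R"]@np.array(X)+d["t"];p=d["K"]@c;return p[:2]/p[2]
def crop(d,x0,y0,x1,y1,s,name): cv2.imwrite(name,cv2.resize(d["color"][y0:y1,x0:x1],None,fx=s,fy=s,interpolation=cv2.INTER_CUBIC))
E
python3 - <<'E'
from h import *
t=load("top0.npz");s=load("side0.npz")
crop(t,130,140,290,260,5,"pics/tb.png");crop(s,200,240,400,390,4,"pics/sb.png")
crop(t,290,160,410,275,5,"pics/tc.png");crop(s,270,100,400,250,4,"pics/sc.png")
for n,d,u,v in[("brass t",t,212,190),("brass s",s,270,294),("steel t",t,219,234),("case floor",t,346,220),("lid top",t,348,182),("rimfront",t,348,251)]:print(n,px2w(d,u,v).round(4))
for n,d in(("t",t),("s",s)):
    P=cloud(d);
    for nm,bx in(("brassregion",(0.3,0.55,0.2,0.45)),):
        m=(P[...,0]>.25)&(P[...,0]<.6)&(P[...,1]>.1)&(P[...,1]<.5)&(P[...,2]>.012)&(P[...,2]<.06)&(d["depth"]>0)
        n_,lab,st,ce=cv2.connectedComponentsWithStats(m.astype(np.uint8))
        for i in range(1,n_):
            if st[i,4]>15:
                q=P[lab==i];print(n,st[i],q.min(0).round(3),q.max(0).round(3))
E
```

```text
brass t [0.5504 0.3863 0.0299]
brass s [0.562 0.367 0.023]
steel t [0.4472 0.3716 0.0069]
case floor [0.4898 0.0693 0.0079]
lid top [0.5644 0.0796 0.1875]
rimfront [0.4207 0.0665 0.0626]
t [180 167  20  11 162] [0.58  0.421 0.019] [0.6   0.456 0.057]
t [159 169  16  17 177] [0.558 0.479 0.017] [0.595 0.499 0.06 ]
t [210 183  17  15 154] [0.535 0.357 0.012] [0.567 0.392 0.035]
t [308 189  27   5  46] [0.549 0.102 0.012] [0.56  0.161 0.06 ]
t [215 230  13  12  99] [0.432 0.349 0.012] [0.458 0.378 0.026]
s [299 202   4  11  25] [0.55  0.101 0.042] [0.557 0.149 0.06 ]
s [ 295  214   73   21 1334] [0.407 0.144 0.012] [0.562 0.17  0.06 ]
s [265 288  21  22 369] [0.534 0.356 0.012] [0.568 0.391 0.032]
s [331 294  17  15 191] [0.431 0.35  0.012] [0.458 0.377 0.023]
s [230 306  19  26 391] [0.579 0.426 0.017] [0.6   0.458 0.055]
s [247 336   6  26  60] [0.557 0.475 0.013] [0.564 0.499 0.059]
```

View pics/tb.png

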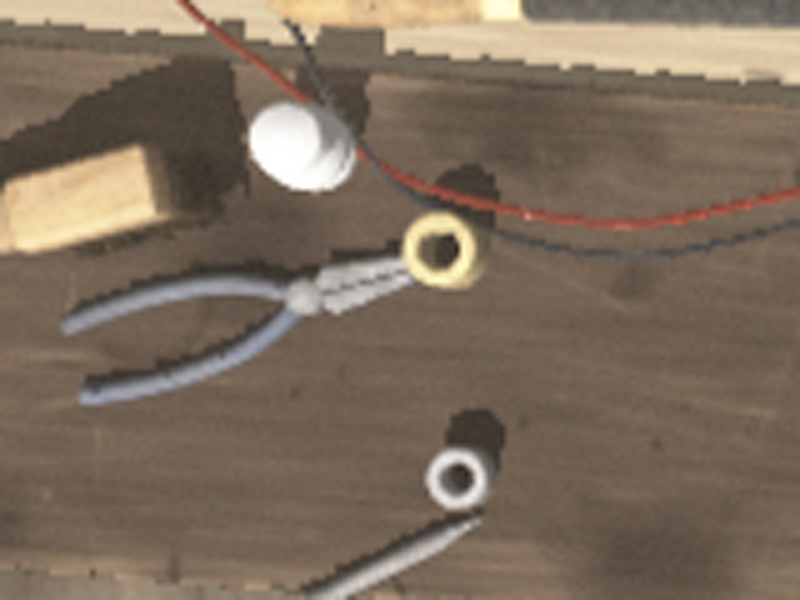

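View pics/sb.png

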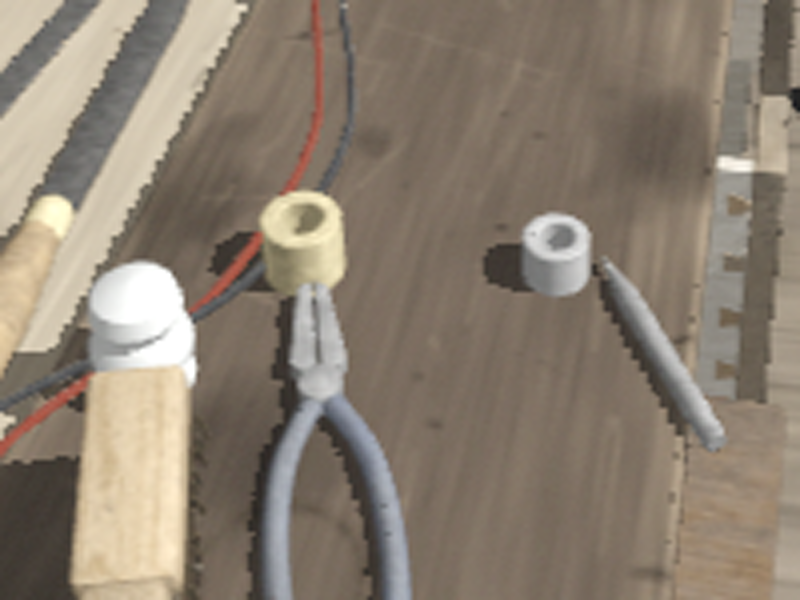

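View pics/tc.png

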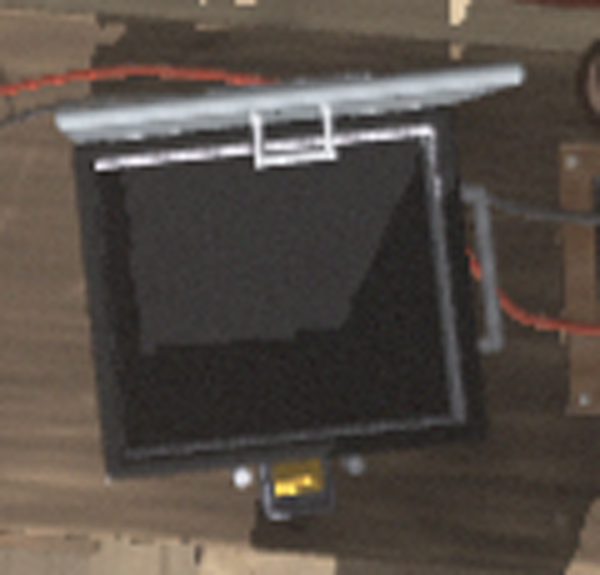

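View pics/sc.png

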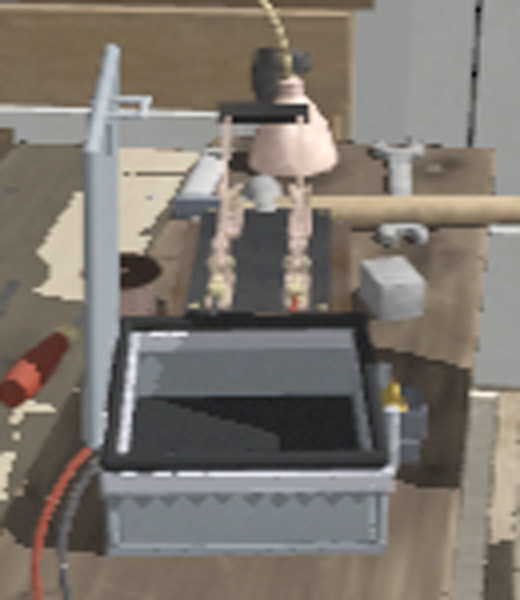

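```bash
python3 - <<'E'
from h import *
t=load("top0.npz");s=load("side0.npz")
P=cloud(t);Q=cloud(s)
A=np.concatenate([P[t["depth"]>0],Q[s["depth"]>0]])
# rim points
for n,B in(("t",P[t["depth"]>0]),("s",Q[s["depth"]>0])):
    m=(B[:,0]>.38)&(B[:,0]<.562)&(B[:,1]>-.05)&(B[:,1]<.19)&(B[:,2]>.052)&(B[:,2]<.08)
    r=B[m];print(n,len(r),np.percentile(r[:,2],[5,25,50,75,95]).round(4),cv2.minAreaRect(r[:,:2].astype(np.float32)))
    m=(B[:,0]>.40)&(B[:,0]<.58)&(B[:,1]>-.03)&(B[:,1]<.17)&(B[:,2]>.003)&(B[:,2]<.012)
    r=B[m]
    if len(r)>20: print("floor",len(r),np.median(r,0).round(4))
    m=(B[:,0]>.53)&(B[:,0]<.62)&(B[:,1]>-.05)&(B[:,1]<.19)&(B[:,2]>.09)
    r=B[m]; print("lid",len(r),r.min(0).round(4),r.max(0).round(4))
    if len(r)>30:
        c=np.median(r,0);u,sv,vt=np.linalg.svd(r-r.mean(0));print(r.mean(0).round(4),vt.round(4).tolist(),sv)
# rim front z: near latch
for u,v in [(318,253),(330,253),(372,249),(380,220),(314,220),(320,252)]:print(u,v,px2w(t,u,v).round(4))
for u,v in [(412,176),(419,168),(419,176),(426,176)]:print(u,v,px2w(t,u,v).round(4))
E
```

```text
t 1078 [0.0542 0.0605 0.0621 0.0634 0.0651] ((0.4891095459461212, 0.07364778965711594), (0.1642545461654663, 0.1736554205417633), 7.795275688171387)
floor 3686 [0.4924 0.0735 0.0085]
lid 697 [ 5.402e-01 -5.000e-04  9.050e-02] [0.5793 0.1683 0.2375]
[0.564  0.0837 0.2142] [[0.136, -0.9907, -0.0028], [0.0222, 0.0058, -0.9997], [-0.9905, -0.1359, -0.0228]] [1.20821531 0.95035494 0.15236203]
s 874 [0.0525 0.0568 0.0598 0.0614 0.0627] ((0.48682233691215515, 0.07533186674118042), (0.16118553280830383, 0.18109743297100067), 3.9523606300354004)
floor 1143 [0.4958 0.0357 0.0074]
lid 707 [0.5406 0.0014 0.0903] [0.5766 0.1701 0.2334]
[0.5596 0.1201 0.1758] [[-0.0634, 0.8753, -0.4794], [-0.098, 0.4725, 0.8758], [-0.9932, -0.1025, -0.0559]] [1.40451532 1.14619676 0.10667091]
318 253 [0.4143 0.1338 0.0626]
330 253 [0.4151 0.1068 0.0631]
372 249 [0.4268 0.0125 0.062 ]
380 220 [ 0.4925 -0.0045  0.0586]
314 220 [0.4875 0.1461 0.0053]
320 252 [0.4166 0.1293 0.0618]
412 176 [ 0.5961 -0.0773  0.0496]
419 168 [ 0.6154 -0.0937  0.0476]
419 176 [ 0.601  -0.1034  0.0114]
426 176 [ 0.5975 -0.1105  0.0467]
```

```bash
cat >> h.py <<'E'
from scipy.spatial.transform import Rotation as Ro
def down(ang): # tool x at angle (deg) in world xy, tool z down
    a=np.radians(ang);return Ro.from_matrix(np.array([[np.cos(a),np.sin(a),0],[np.sin(a),-np.cos(a),0],[0,0,-1.]]).T)
def plan(wps,p=None,q=None):
    """wps: list of (pos, Rot, nrows); prints rows from the current pose"""
    if p is None:
        from plant import get_obs
        o=get_obs();p=o["tcp_pos"];q=o["tool_rot"]
        print("t",o["time"],"pos",p.round(4),"F",o["force"].round(2),"w",round(o["gripper_width"],4),"q",o["qpos"].round(2))
    R=Ro.from_quat(q);p=np.array(p,float);rows=[]
    for X,G,n in wps:
        if G is None: G=R
        for k in range(n,0,-1):
            dp=R.inv().apply((np.array(X)-p)/k);dr=(R.inv()*G).as_rotvec(degrees=True)/k
            row=np.r_[dp*100,dr];row[:3]=np.round(row[:3],1 if k>1 else 2);row[3:]=np.round(row[3:],1);row+=0
            if abs(row[:3]).max()>6.25 or abs(row[3:]).max()>10.7: print("!! too big")
            p=p+R.apply(row[:3]/100);R=R*Ro.from_rotvec(row[3:],degrees=True);rows.append(row.tolist())
    for i in range(0,len(rows),5):print(rows[i:i+5])
    print("end",p.round(4),R.as_quat().round(4))
E
python3 -c "
from h import *
plan([((.551,.374,.12),down(98),18)])"
```

```text
t 0.1 pos [ 0.1832 -0.5967  0.2004] F [-0.09  0.23 -0.59] w 0.0851 q [-1.38  0.28 -0.03  1.27 -0.    1.47]
[[3.5, -4.6, 0.5, 0.0, 0.0, -4.5], [3.9, -4.3, 0.5, 0.0, 0.0, -4.5], [4.2, -3.9, 0.5, 0.0, 0.0, -4.5], [4.5, -3.6, 0.4, 0.0, 0.0, -4.5], [4.8, -3.2, 0.5, 0.0, 0.0, -4.5]]
[[5.0, -2.9, 0.4, 0.0, 0.0, -4.5], [5.2, -2.5, 0.5, 0.0, 0.0, -4.5], [5.4, -2.0, 0.4, 0.0, 0.0, -4.5], [5.5, -1.6, 0.5, 0.0, 0.0, -4.5], [5.6, -1.2, 0.4, 0.0, 0.0, -4.5]]
[[5.7, -0.7, 0.5, 0.0, 0.0, -4.5], [5.8, -0.3, 0.4, 0.0, 0.0, -4.5], [5.8, 0.2, 0.5, 0.0, 0.0, -4.5], [5.7, 0.6, 0.4, 0.0, 0.0, -4.5], [5.7, 1.1, 0.5, 0.0, 0.0, -4.5]]
[[5.6, 1.6, 0.4, 0.0, 0.0, -4.5], [5.4, 2.0, 0.5, 0.0, -0.1, -4.5], [5.21, 2.34, 0.42, 0.0, 0.0, -4.4]]
end [0.551 0.374 0.12 ] [ 6.563e-01  7.545e-01 -0.000e+00 -2.000e-04]
```

```bash
python3 -c "
from h import *
A=np.concatenate([cloud(d)[d['depth']>0] for d in (load('top0.npz'),load('side0.npz'))])
a=np.array([.183,-.597]);b=np.array([.551,.374]);u=(b-a)/np.linalg.norm(b-a)
s=(A[:,:2]-a)@u;w=abs((A[:,:2]-a)@[-u[1],u[0]])
for k in np.arange(0.1,1.2,.05):
  m=(w<.12)&(abs(s-k)<.025)&(A[:,2]<.35);print(k.round(2),np.round(np.sort(A[m,2])[-5:],3) if m.any() else None)"
```

```text
0.1 [-0.841 -0.84  -0.84  -0.84  -0.838]
0.15 [0.002 0.002 0.003 0.003 0.003]
0.2 [0.003 0.003 0.004 0.004 0.005]
0.25 [0.023 0.023 0.023 0.023 0.024]
0.3 [0.026 0.026 0.026 0.027 0.027]
0.35 [0.028 0.028 0.028 0.029 0.029]
0.4 [0.01  0.01  0.011 0.011 0.011]
0.45 [0.029 0.029 0.029 0.029 0.03 ]
0.5 [0.032 0.033 0.033 0.033 0.034]
0.55 [0.071 0.072 0.072 0.073 0.075]
0.6 [0.051 0.051 0.053 0.054 0.055]
0.65 [0.066 0.066 0.066 0.066 0.067]
0.7 [0.065 0.066 0.066 0.066 0.066]
0.75 [0.235 0.235 0.235 0.236 0.236]
0.8 [0.236 0.236 0.236 0.237 0.237]
0.85 [0.235 0.236 0.236 0.237 0.237]
0.9 [0.008 0.008 0.008 0.009 0.01 ]
0.95 [0.008 0.009 0.009 0.009 0.009]
1.0 [0.031 0.031 0.032 0.032 0.033]
1.05 [0.033 0.033 0.033 0.034 0.035]
1.1 [0.056 0.056 0.057 0.057 0.057]
1.15 [0.071 0.071 0.071 0.071 0.071]
```

>>> move_arm:
  steps:
    - [3.5,-4.6,0,0.0,0.0,-4.5]
    - [3.9,-4.3,0,0.0,0.0,-4.5]
    - [4.2,-3.9,0,0.0,0.0,-4.5]
  gripper: 0

```text
time: 0.48
tcp_pos: [0.2446, -0.4334, 0.2008]
tool_rot: [0.964, 0.264, 0.0, -0.001]
force: [1.4, -0.1, 0.6]
gripper_width: 0.0857
```

```bash
python3 -c "
from h import *
plan([((.39,.06,.17),down(90),9),((.44,.24,.15),down(98),4),((.551,.374,.10),down(98),4)])"
```

```text
t 0.475 pos [ 0.2446 -0.4334  0.2008] F [ 1.42 -0.12  0.63] w 0.0857 q [-1.19  0.05 -0.3   1.22  0.    1.42]
[[4.2, -3.9, 0.3, 0.0, 0.0, -6.6], [4.6, -3.4, 0.4, 0.0, 0.0, -6.6], [5.0, -2.8, 0.3, 0.0, 0.0, -6.6], [5.2, -2.2, 0.4, 0.0, 0.0, -6.6], [5.5, -1.6, 0.3, 0.0, 0.0, -6.6]]
[[5.6, -1.0, 0.4, 0.0, 0.0, -6.6], [5.7, -0.3, 0.3, 0.0, 0.0, -6.6], [5.7, 0.3, 0.4, 0.0, 0.0, -6.6], [5.7, 0.94, 0.34, 0.0, -0.1, -6.5], [4.5, 1.2, 0.5, 0.0, 0.0, -2.0]]
[[4.5, 1.4, 0.5, 0.0, 0.0, -2.0], [4.4, 1.6, 0.5, 0.0, 0.0, -2.0], [4.3, 1.71, 0.49, 0.0, 0.0, -2.0], [2.9, 3.2, 1.2, 0.0, 0.0, 0.0], [2.9, 3.2, 1.3, 0.0, 0.0, 0.0]]
[[3.0, 3.2, 1.2, 0.0, 0.0, 0.0], [2.93, 3.26, 1.29, 0.0, 0.0, 0.0]]
end [0.551 0.374 0.1  ] [ 6.562e-01  7.545e-01 -3.000e-04  1.000e-04]
```

>>> move_arm:
  steps:
    - [4.2,-3.9,0.3,0.0,0.0,-6.6]
    - [4.6,-3.4,0.4,0.0,0.0,-6.6]
    - [5.0,-2.8,0.3,0.0,0.0,-6.6]
    - [5.2,-2.2,0.4,0.0,0.0,-6.6]
    - [5.5,-1.6,0.3,0.0,0.0,-6.6]

```text
time: 1.1
tcp_pos: [0.3263, -0.1601, 0.1841]
tool_rot: [0.849, 0.528, 0.0, -0.0]
force: [0.9, -0.0, -0.2]
gripper_width: 0.0855
```

>>> move_arm:
  steps:
    - [5.6,-1.0,0.4,0.0,0.0,-6.6]
    - [5.7,-0.3,0.3,0.0,0.0,-6.6]
    - [5.7,0.3,0.4,0.0,0.0,-6.6]
    - [5.7,0.94,0.34,0.0,0,-6.5]
    - [4.5,1.2,0.5,0.0,0.0,-2.0]

```text
time: 1.72
tcp_pos: [0.403, 0.1048, 0.1649]
tool_rot: [0.694, 0.72, 0.0, 0.0]
force: [1.2, -1.1, 0.4]
gripper_width: 0.0854
```

>>> move_arm:
  steps:
    - [4.5,1.4,0.5,0.0,0.0,-2.0]
    - [4.4,1.6,0.5,0.0,0.0,-2.0]
    - [4.3,1.71,0.49,0.0,0.0,-2.0]
    - [2.9,3.2,1.2,0.0,0.0,0.0]
    - [2.9,3.2,1.3,0.0,0.0,0.0]

```text
time: 2.35
tcp_pos: [0.4968, 0.3052, 0.1246]
tool_rot: [0.657, 0.754, -0.0, 0.0]
force: [0.7, 0.0, 0.5]
gripper_width: 0.0855
```

>>> move_arm:
  steps:
    - [3.0,3.2,1.2,0.0,0.0,0.0]
    - [2.93,3.26,1.29,0.0,0.0,0.0]
    - [0,0,0,0,0,0]
    - [0,0,0,0,0,0]

```text
time: 2.85
tcp_pos: [0.5515, 0.3708, 0.0996]
tool_rot: [0.657, 0.754, -0.001, -0.0]
force: [0.2, -0.0, -0.6]
gripper_width: 0.0855
```

```bash
python3 - <<'E'
from h import *
from plant import eyes
for n in("side","top"):
    d=eyes.get_image(n);np.savez(f"{n}1.npz",**d)
    P=cloud(d)
    m=(P[...,0]>.5)&(P[...,0]<.6)&(P[...,1]>.33)&(P[...,1]<.41)&(P[...,2]>.012)&(P[...,2]<.045)&(d["depth"]>0)
    q=P[m];print(n,m.sum(),q.min(0).round(3),q.max(0).round(3))
crop(load("side1.npz"),200,200,400,350,4,"pics/s1.png");crop(load("top1.npz"),130,140,290,260,4,"pics/t1.png")
plan([((.551,.374,.03),down(98),2),((.551,.374,.005),down(98),1)])
E
```

```text
side 368 [0.535 0.357 0.012] [0.568 0.391 0.032]
top 162 [0.534 0.357 0.012] [0.567 0.41  0.034]
t 2.95 pos [0.5516 0.3705 0.1006] F [-0.55  0.47  0.42] w 0.0853 q [ 0.49  0.41 -0.06  1.1  -0.    1.93]
[[0.2, 0.0, 3.5, 0.0, 0.0, -0.1], [0.16, -0.01, 3.56, 0.0, 0.0, -0.1], [0.0, 0.0, 2.5, 0.0, 0.0, 0.0]]
end [0.551 0.374 0.005] [ 6.558e-01  7.549e-01 -4.000e-04 -1.000e-04]
```

View pics/s1.png

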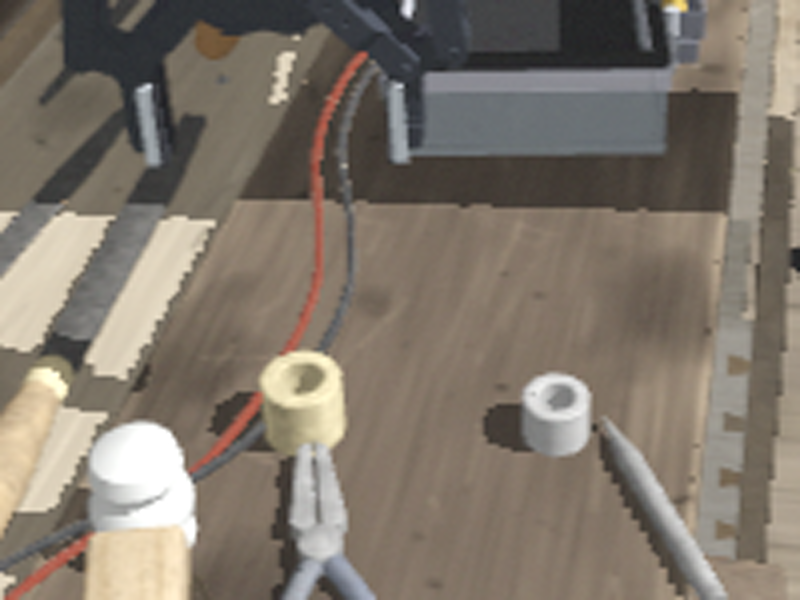

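View pics/t1.png

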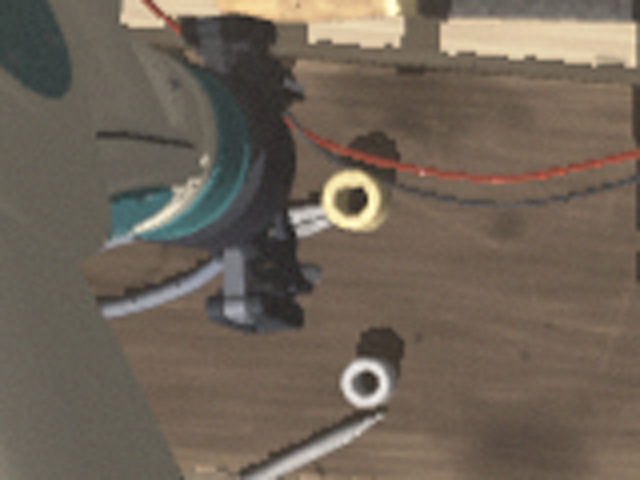

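```bash
python3 - <<'E'
from h import *
for n in("side","top"):
    d=load(f"{n}1.npz")
    for X in [(.5516,.3705,.1006),(.551,.374,.03)]: print(n,proj(d,X).round(1))
    P=cloud(d);m=(P[...,0]>.45)&(P[...,0]<.65)&(P[...,1]>.3)&(P[...,1]<.43)&(P[...,2]>.09)&(P[...,2]<.16)&(d["depth"]>0)
    q=P[m]; print(q.min(0).round(3),q.max(0).round(3))
    for lo in (.09,.1,.11,.12,.13,.14,.15):
        r=q[(q[:,2]>lo)&(q[:,2]<lo+.01)]
        if len(r):print(lo,len(r),r.min(0).round(3),r.max(0).round(3))
E
```

```text
side [271.6 259.4]
side [274.9 294.2]
[0.494 0.359 0.142] [0.606 0.389 0.16 ]
0.14 46 [0.496 0.368 0.142] [0.603 0.389 0.15 ]
0.15 123 [0.494 0.359 0.15 ] [0.606 0.389 0.16 ]
top [210.  187.4]
top [217.3 189.9]
[0.496 0.354 0.145] [0.606 0.377 0.159]
0.14 4 [0.593 0.371 0.145] [0.594 0.377 0.148]
0.15 20 [0.496 0.354 0.15 ] [0.606 0.373 0.159]
```

>>> move_arm:
  steps:
    - [0.1,0,3.0,0,0,0]
    - [0.1,0,3.0,0,0,0]
    - [0,0,0,0,0,0]

```text
time: 3.32
tcp_pos: [0.5492, 0.3712, 0.0383]
tool_rot: [0.657, 0.754, -0.003, -0.001]
force: [-0.8, 0.5, 0.4]
gripper_width: 0.0854
```

```bash
cat > look.py <<'E'
from h import *
import sys
from plant import eyes,get_obs
k=sys.argv[1]
for n in("side","top"):
    d=eyes.get_image(n);np.savez(f"{n}{k}.npz",**d)
o=get_obs();print({a:np.round(o[a],4).tolist() for a in("time","tcp_pos","tool_rot","force","gripper_width","qpos")})
E
python3 look.py 2; python3 - <<'E'
from h import *
for n in("side","top"):
    d=load(f"{n}2.npz")
    P=cloud(d);m=(P[...,0]>.45)&(P[...,0]<.65)&(P[...,1]>.3)&(P[...,1]<.43)&(P[...,2]>.036)&(P[...,2]<.14)&(d["depth"]>0)
    q=P[m]; print(q.min(0).round(3),q.max(0).round(3))
crop(load("side2.npz"),200,200,400,350,4,"pics/s2.png")
E
```

```text
{'time': 3.425, 'tcp_pos': [0.5521, 0.3729, 0.0414], 'tool_rot': [0.6571, 0.7538, 0.0003, 0.0001], 'force': [-0.4177, 0.11, 1.0599], 'gripper_width': 0.0854, 'qpos': [0.4971, 0.4624, -0.1157, 0.9921, -0.0, 1.9312]}
[0.474 0.35  0.047] [0.62 0.43 0.14]
[0.475 0.351 0.082] [0.625 0.388 0.14 ]
```

View pics/s2.png

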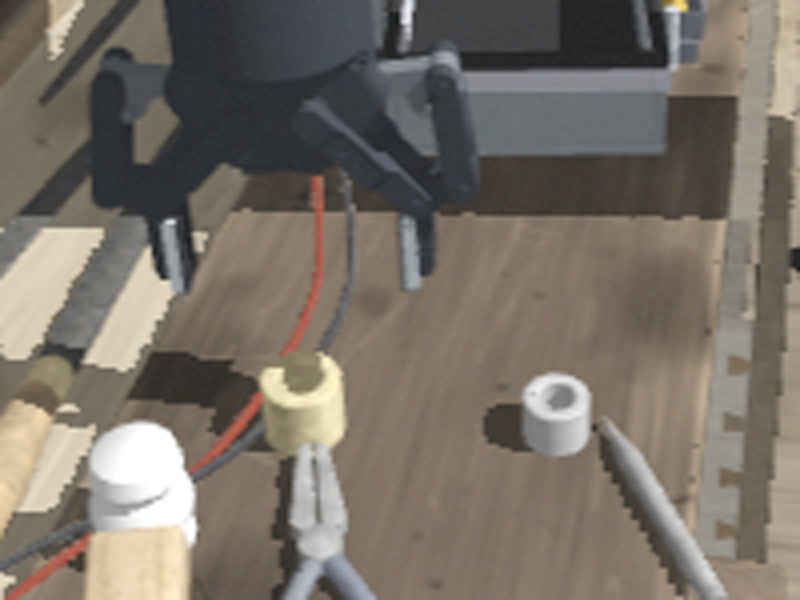

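```bash
python3 - <<'E'
from h import *
d=load("side2.npz");P=cloud(d)
print(proj(d,(.552,.373,.0414)),proj(d,(.509,.373,.054)),proj(d,(.595,.38,.054)))
for v in range(262,278,1): print(v,P[v,303].round(3),P[v,244].round(3))
E
```

```text
[273.96189521 288.61178296] [298.89700165 284.89923252] [246.98322479 283.53927196]
262 [0.5   0.374 0.103] [0.592 0.387 0.105]
263 [0.499 0.377 0.103] [0.591 0.388 0.103]
264 [0.5   0.374 0.098] [0.592 0.388 0.101]
265 [0.5   0.376 0.098] [0.592 0.388 0.099]
266 [0.5   0.375 0.096] [0.592 0.388 0.097]
267 [0.5   0.377 0.095] [0.593 0.388 0.095]
268 [0.5   0.376 0.093] [0.593 0.388 0.093]
269 [0.5   0.375 0.09 ] [0.592 0.39  0.092]
270 [0.501 0.374 0.087] [0.593 0.388 0.089]
271 [0.5   0.375 0.085] [0.594 0.388 0.087]
272 [0.501 0.374 0.083] [0.594 0.388 0.085]
273 [ 0.523  0.277 -0.002] [0.594 0.388 0.083]
274 [0.522 0.282 0.   ] [ 0.642  0.276 -0.017]
275 [0.521 0.286 0.001] [ 0.642  0.278 -0.018]
276 [ 0.521  0.286 -0.002] [ 0.641  0.281 -0.017]
277 [ 0.52   0.289 -0.001] [ 0.632  0.302 -0.001]
```

>>> move_arm:
  steps:
    - [0,0,0,0,0,0]
    - [0,0,0,0,0,0]
    - [0,0,0,0,0,0]
    - [0,0,0,0,0,0]
    - [0,0,0,0,0,0]
  gripper: 125

```text
time: 4.05
tcp_pos: [0.5521, 0.3733, 0.0403]
tool_rot: [0.657, 0.754, -0.0, -0.0]
force: [0.5, -0.1, 0.3]
gripper_width: 0.0433
```

```bash
python3 look.py 3; python3 - <<'E'
from h import *
d=load("side3.npz");P=cloud(d)
m=(P[...,0]>.49)&(P[...,0]<.61)&(P[...,1]>.35)&(P[...,1]<.395)&(P[...,2]>.036)&(P[...,2]<.14)&(d["depth"]>0)
q=P[m]; print(q.min(0).round(3),q.max(0).round(3))
crop(d,200,200,400,350,4,"pics/s3.png")
E
```

```text
{'time': 4.15, 'tcp_pos': [0.552, 0.3733, 0.0402], 'tool_rot': [0.6569, 0.754, -0.0001, -0.0], 'force': [0.4252, 0.9544, 0.9056], 'gripper_width': 0.0433, 'qpos': [0.4977, 0.4643, -0.1156, 0.9912, -0.0, 1.9312]}
[0.491 0.353 0.072] [0.608 0.394 0.14 ]
```

View pics/s3.png

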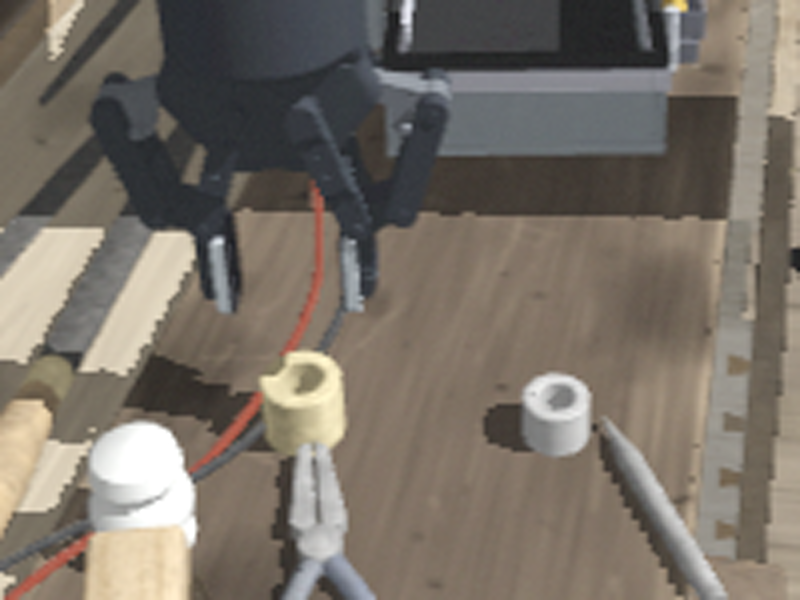

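>>> move_arm:
  steps:
    - [0,0,0,0,0,0]
    - [0,0,0,0,0,0]
    - [0,0,1.0,0,0,0]
    - [0,0,1.0,0,0,0]
    - [0,0,0,0,0,0]
  gripper: 60

```text
time: 4.78
tcp_pos: [0.5507, 0.3725, 0.0184]
tool_rot: [0.657, 0.754, -0.002, -0.001]
force: [0.0, -0.6, 0.3]
gripper_width: 0.0654
```

```bash
python3 look.py 4; python3 - <<'E'
from h import *
d=load("side4.npz");P=cloud(d)
m=(P[...,0]>.49)&(P[...,0]<.61)&(P[...,1]>.35)&(P[...,1]<.395)&(P[...,2]>.036)&(P[...,2]<.14)&(d["depth"]>0)
q=P[m]; print(q.min(0).round(3),q.max(0).round(3))
crop(d,200,200,400,350,4,"pics/s4.png")
E
```

```text
{'time': 4.875, 'tcp_pos': [0.5518, 0.3731, 0.0198], 'tool_rot': [0.657, 0.7539, -0.0005, -0.0002], 'force': [-0.1704, 0.0865, 0.2771], 'gripper_width': 0.0656, 'qpos': [0.4976, 0.4845, -0.1327, 0.9547, -0.0, 1.9312]}
[0.49  0.353 0.054] [0.61  0.395 0.14 ]
```

View pics/s4.png

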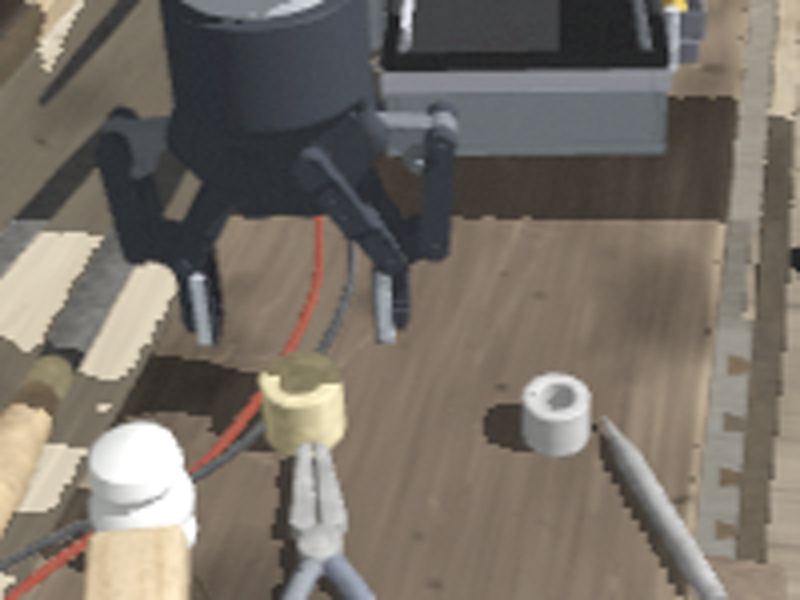

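>>> move_arm:
  steps:
    - [0.05,0,1.2,0,0,0]
    - [0.05,0,1.0,0,0,0]
    - [0,0,0,0,0,0]

```text
time: 5.25
tcp_pos: [0.5507, 0.3737, -0.0034]
tool_rot: [0.657, 0.754, -0.001, -0.001]
force: [-0.1, 0.0, 0.7]
gripper_width: 0.065
```

>>> move_arm:
  steps:
    - [0,0,0.8,0,0,0]
    - [0,0,0.8,0,0,0]
    - [0,0,0.3,0,0,0]
    - [0,0,0,0,0,0]

```text
time: 5.75
tcp_pos: [0.5517, 0.3741, -0.0211]
tool_rot: [0.657, 0.754, -0.0, -0.0]
force: [-0.3, -0.5, 0.7]
gripper_width: 0.065
```

```bash
python3 look.py 5; python3 - <<'E'
from h import *
d=load("side5.npz")
crop(d,200,200,400,350,4,"pics/s5.png")
E
```

```text
{'time': 5.85, 'tcp_pos': [0.5522, 0.3744, -0.0205], 'tool_rot': [0.657, 0.7539, 0.0002, 0.0001], 'force': [0.1837, -0.2713, 0.3735], 'gripper_width': 0.0654, 'qpos': [0.499, 0.5284, -0.1606, 0.8815, 0.0, 1.9326]}
```

View pics/s5.png

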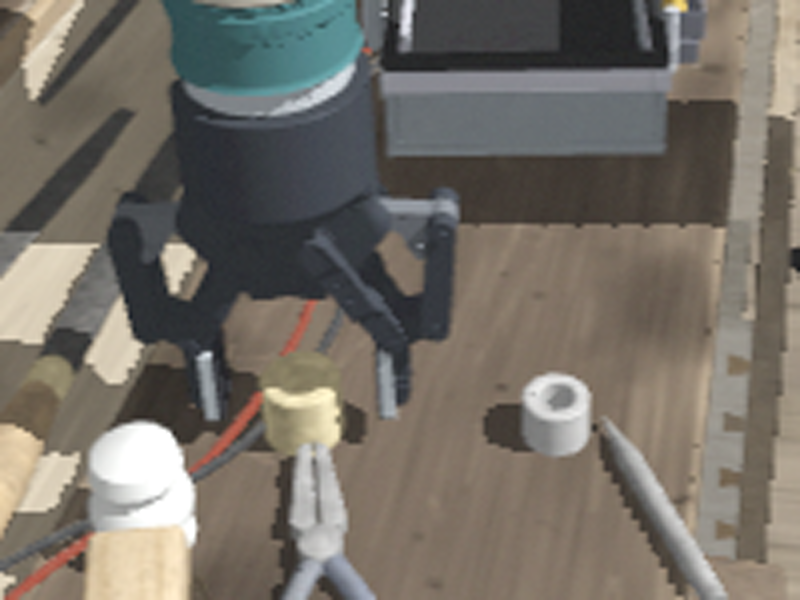

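>>> move_arm:
  steps:
    - [0,0,0,0,0,0]
    - [0,0,0,0,0,0]
    - [0,0,0,0,0,0]
    - [0,0,0,0,0,0]
  gripper: 255
  squeeze: 40

```text
time: 6.35
tcp_pos: [0.5525, 0.3746, -0.0201]
tool_rot: [0.657, 0.754, 0.0, 0.0]
force: [-1.1, 0.4, 2.9]
gripper_width: 0.0322
```

>>> move_arm:
  steps:
    - [0,0,0,0,0,0]
    - [0,0,-2,0,0,0]
    - [0,0,-3,0,0,0]
    - [0,0,-4,0,0,0]
    - [0,0,0,0,0,0]

```text
time: 6.98
tcp_pos: [0.5552, 0.3762, 0.0745]
tool_rot: [0.657, 0.754, 0.004, 0.001]
force: [0.5, -0.1, -0.3]
gripper_width: 0.0324
```

```bash
python3 look.py 6; python3 - <<'E'
from h import *
d=load("side6.npz")
crop(d,200,150,400,300,4,"pics/s6.png")
crop(load("top6.npz"),130,140,290,260,4,"pics/t6.png")
E
```

```text
{'time': 7.075, 'tcp_pos': [0.5522, 0.3744, 0.0702], 'tool_rot': [0.657, 0.7539, 0.0005, 0.0002], 'force': [-0.1688, 0.0586, -1.3345], 'gripper_width': 0.0326, 'qpos': [0.499, 0.4372, -0.0872, 1.0452, -0.0, 1.9326]}
```

View pics/s6.png

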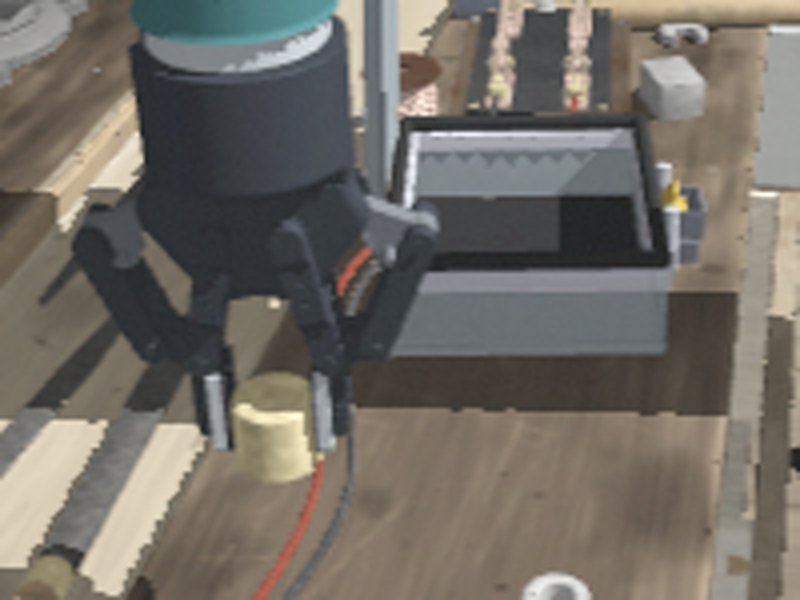

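```bash
python3 -c "
from h import *
plan([((.45,.28,.09),down(98),4),((.45,.12,.09),down(98),4),((.482,.0725,.08),down(98),2)])"
```

```text
t 7.075 pos [0.5522 0.3744 0.0702] F [-0.17  0.06 -1.33] w 0.0326 q [ 0.5   0.44 -0.09  1.05 -0.    1.93]
[[-2.0, -2.9, -0.5, 0.0, 0.0, 0.0], [-2.0, -2.8, -0.5, 0.0, 0.0, 0.0], [-2.0, -2.9, -0.5, 0.0, 0.0, -0.1], [-1.95, -2.82, -0.49, 0.1, 0.0, 0.0], [-4.0, -0.6, 0.0, 0.0, 0.0, 0.0]]
[[-3.9, -0.5, 0.0, 0.0, 0.0, 0.0], [-4.0, -0.6, 0.0, 0.0, 0.0, 0.0], [-3.94, -0.51, -0.01, 0.0, 0.0, 0.0], [-2.6, 1.3, 0.5, 0.0, 0.0, 0.0], [-2.55, 1.21, 0.5, 0.0, 0.0, 0.0]]
end [0.482  0.0725 0.08  ] [ 6.563e-01  7.545e-01 -1.000e-04 -4.000e-04]
```

>>> move_arm:
  steps:
    - [-2.0,-2.9,-0.5,0.0,0.0,0.0]
    - [-2.0,-2.8,-0.5,0.0,0.0,0.0]
    - [-2.0,-2.9,-0.5,0.0,0.0,0]
    - [-1.95,-2.82,-0.49,0,0.0,0.0]
    - [-4.0,-0.6,0.0,0.0,0.0,0.0]

```text
time: 7.7
tcp_pos: [0.4458, 0.2386, 0.0877]
tool_rot: [0.656, 0.755, -0.002, -0.001]
force: [1.1, -0.4, -1.1]
gripper_width: 0.032
```

>>> move_arm:
  steps:
    - [-3.9,-0.5,0.0,0.0,0.0,0.0]
    - [-4.0,-0.6,0.0,0.0,0.0,0.0]
    - [-3.94,-0.51,0,0.0,0.0,0.0]
    - [0,0,0,0,0,0]

```text
time: 8.2
tcp_pos: [0.4476, 0.1179, 0.0877]
tool_rot: [0.658, 0.753, -0.001, -0.001]
force: [-0.2, 0.2, -0.5]
gripper_width: 0.0326
```

>>> move_arm:
  steps:
    - [-2.6,1.3,0.5,0.0,0.0,0.0]
    - [-2.55,1.21,0.5,0.0,0.0,0.0]
    - [0,0,0,0,0,0]
    - [0,0,0,0,0,0]

```text
time: 8.7
tcp_pos: [0.4802, 0.0733, 0.0785]
tool_rot: [0.657, 0.754, -0.001, -0.001]
force: [-0.1, -0.5, -0.7]
gripper_width: 0.0325
```

```bash
python3 look.py 7; python3 - <<'E'
from h import *
d=load("side7.npz")
crop(d,240,80,400,240,4,"pics/s7.png")
crop(load("top7.npz"),270,140,430,280,4,"pics/t7.png")
plan([((.482,.0725,.0),None,5)])
E
```

```text
{'time': 8.8, 'tcp_pos': [0.4805, 0.0734, 0.0789], 'tool_rot': [0.6565, 0.7543, -0.0003, -0.0006], 'force': [-0.0305, 0.514, -0.1485], 'gripper_width': 0.0324, 'qpos': [0.0182, 0.1346, -0.4801, 0.9573, 0.0004, 1.4505]}
t 8.8 pos [0.4805 0.0734 0.0789] F [-0.03  0.51 -0.15] w 0.0324 q [ 0.02  0.13 -0.48  0.96  0.    1.45]
[[0.0, 0.0, 1.6, 0.0, 0.0, 0.0], [0.0, 0.0, 1.6, 0.0, 0.0, 0.0], [0.0, 0.0, 1.6, 0.0, 0.0, 0.0], [-0.1, 0.1, 1.5, 0.0, 0.0, 0.0], [-0.02, 0.05, 1.59, 0.0, 0.0, 0.0]]
end [ 0.482   0.0725 -0.    ] [ 6.565e-01  7.543e-01 -3.000e-04 -6.000e-04]
```

View pics/s7.png

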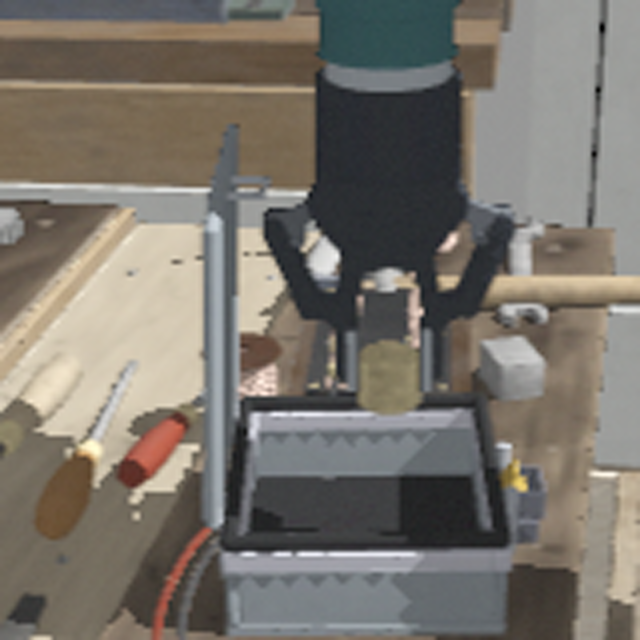

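View pics/t7.png

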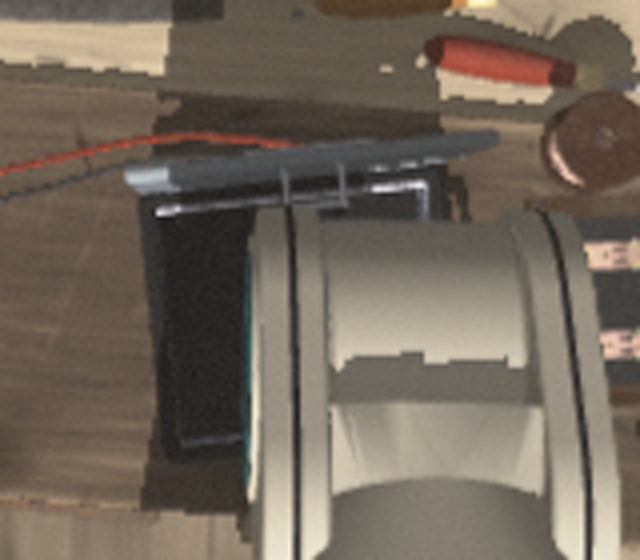

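>>> move_arm:
  steps:
    - [0.0,0.0,1.6,0.0,0.0,0.0]
    - [0.0,0.0,1.6,0.0,0.0,0.0]
    - [0.0,0.0,1.6,0.0,0.0,0.0]
    - [0,0,1.6,0.0,0.0,0.0]
    - [0,0,0.8,0.0,0.0,0.0]

```text
time: 9.43
tcp_pos: [0.4803, 0.0724, 0.0056]
tool_rot: [0.657, 0.754, -0.001, -0.001]
force: [-1.0, 0.5, -0.1]
gripper_width: 0.0325
```

>>> move_arm:
  steps:
    - [0,0,0.5,0,0,0]
    - [0,0,0,0,0,0]
    - [0,0,0,0,0,0]

```text
time: 9.8
tcp_pos: [0.4821, 0.0724, 0.0027]
tool_rot: [0.657, 0.754, 0.0, 0.0]
force: [-0.9, 0.6, -0.5]
gripper_width: 0.0324
```

```bash
python3 look.py 8; python3 - <<'E'
from h import *
d=load("side8.npz")
crop(d,240,80,400,240,4,"pics/s8.png")
E
```

```text
{'time': 9.9, 'tcp_pos': [0.482, 0.0724, 0.0028], 'tool_rot': [0.657, 0.7539, 0.0004, 0.0005], 'force': [-0.5673, -0.5208, -0.6242], 'gripper_width': 0.0325, 'qpos': [0.0164, 0.233, -0.5546, 0.7821, -0.0, 1.45]}
```

View pics/s8.png

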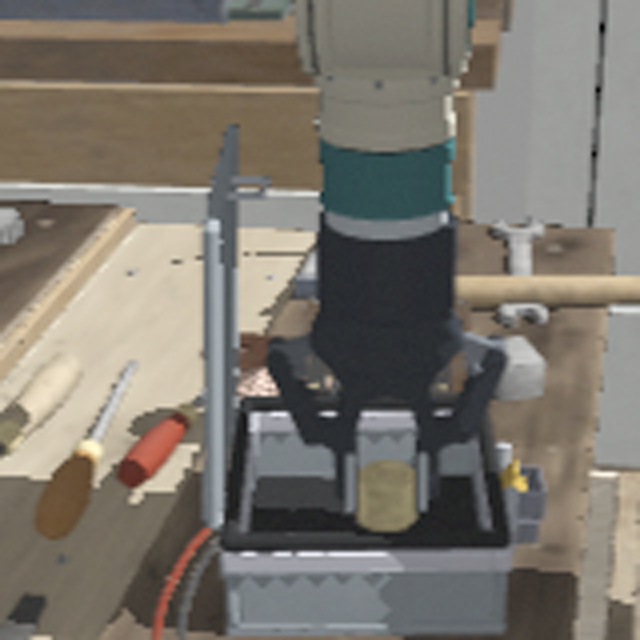

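>>> move_arm:
  steps:
    - [0,0,0.6,0,0,0]
    - [0,0,0.5,0,0,0]
    - [0,0,0,0,0,0]
    - [0,0,0,0,0,0]

```text
time: 10.4
tcp_pos: [0.4813, 0.0724, -0.0089]
tool_rot: [0.657, 0.754, -0.0, -0.0]
force: [-0.3, -1.1, -0.3]
gripper_width: 0.0326
```

>>> move_arm:
  steps:
    - [0,0,0.2,0,0,0]
    - [0,0,0,0,0,0]
    - [0,0,0,0,0,0]

```text
time: 10.78
tcp_pos: [0.4815, 0.0724, -0.0108]
tool_rot: [0.657, 0.754, 0.0, 0.0]
force: [0.0, -0.7, -0.7]
gripper_width: 0.0327
```

>>> move_arm:
  steps:
    - [0,0,0.15,0,0,0]
    - [0,0,0,0,0,0]
    - [0,0,0,0,0,0]

```text
time: 11.15
tcp_pos: [0.4816, 0.0724, -0.0121]
tool_rot: [0.657, 0.754, 0.0, 0.0]
force: [0.4, -0.7, -0.0]
gripper_width: 0.0329
```

>>> move_arm:
  steps:
    - [0,0,0.1,0,0,0]
    - [0,0,0,0,0,0]
    - [0,0,0,0,0,0]

```text
time: 11.52
tcp_pos: [0.4817, 0.0724, -0.0122]
tool_rot: [0.657, 0.754, 0.0, 0.0]
force: [-3.8, -0.2, 10.0]
gripper_width: 0.0325
```

>>> move_arm:
  steps:
    - [0,0,0,0,0,0]
    - [0,0,0,0,0,0]
    - [0,0,-0.1,0,0,0]
    - [0,0,0,0,0,0]
  gripper: 112

```text
time: 12.02
tcp_pos: [0.4814, 0.0724, -0.0124]
tool_rot: [0.657, 0.754, -0.0, -0.0]
force: [0.2, 0.3, 0.3]
gripper_width: 0.0475
```

>>> move_arm:
  steps:
    - [0,0,-1,0,0,0]
    - [0,0,-2,0,0,0]
    - [0,0,-3,0,0,0]
    - [0,0,-3,0,0,0]
    - [0,0,-3,0,0,0]

```text
time: 12.65
tcp_pos: [0.4808, 0.0724, 0.1089]
tool_rot: [0.657, 0.754, -0.0, -0.0]
force: [1.3, -0.4, -1.5]
gripper_width: 0.0479
```

>>> move_arm:
  steps:
    - [3.0,-3.0,-2,0,0,0]
    - [3,-3.0,-3,0,0,0]
    - [0,0,0,0,0,0]

```text
time: 13.02
tcp_pos: [0.4136, 0.1249, 0.1605]
tool_rot: [0.656, 0.755, 0.002, 0.001]
force: [0.3, -0.1, -0.0]
gripper_width: 0.0478
```

```bash
python3 look.py 9; python3 - <<'E'
from h import *
crop(load("side9.npz"),240,80,400,240,4,"pics/s9.png")
crop(load("top9.npz"),270,140,430,280,4,"pics/t9.png")
for n in("side","top"):
    d=load(n+"9.npz");P=cloud(d);m=(P[...,0]>.43)&(P[...,0]<.54)&(P[...,1]>.03)&(P[...,1]<.12)&(P[...,2]>.02)&(P[...,2]<.045)&(d["depth"]>0)
    q=P[m];print(n,len(q),q.min(0).round(3) if len(q) else 0,q.max(0).round(3) if len(q) else 0)
E
```

```text
{'time': 13.125, 'tcp_pos': [0.4143, 0.1238, 0.1585], 'tool_rot': [0.6567, 0.7542, 0.0008, 0.0009], 'force': [0.097, -0.326, -0.0373], 'gripper_width': 0.0477, 'qpos': [0.141, -0.042, -0.4819, 1.1285, -0.0003, 1.5737]}
side 161 [0.431 0.035 0.02 ] [0.496 0.091 0.043]
top 120 [0.467 0.057 0.02 ] [0.497 0.089 0.043]
```

View pics/s9.png

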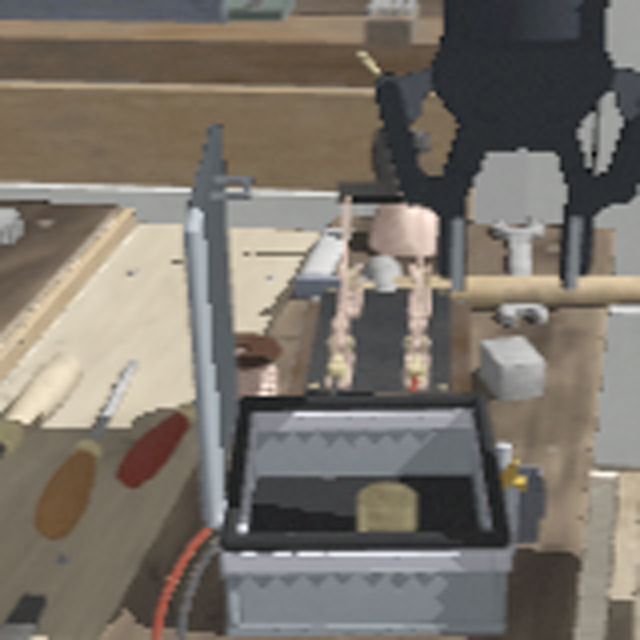

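View pics/t9.png

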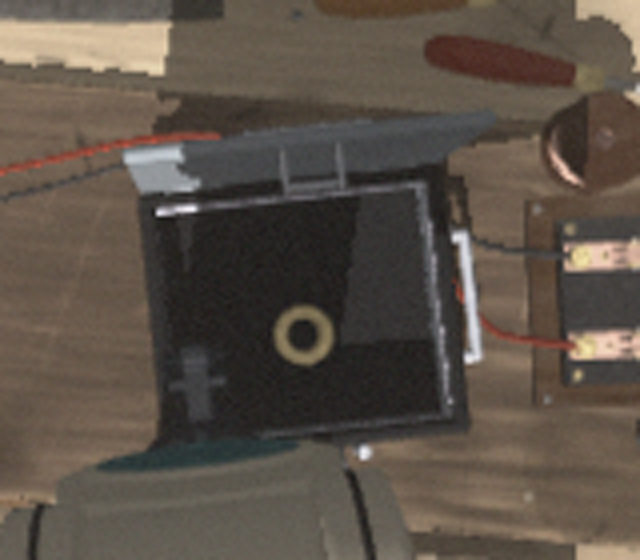

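```bash
cat >> h.py <<'E'
C=np.array([.490,.0735]);EX=np.array([.9907,.136]);EY=np.array([-.136,.9907])
def case(P): # world-> case coords
    q=np.asarray(P)[...,:2]-C;return np.stack([q@EX,q@EY,np.asarray(P)[...,2]],-1)
def w(x,y,z): p=C+x*EX+y*EY;return np.array([p[0],p[1],z])
E
python3 - <<'E'
from h import *
from plant import get_obs
for n in("side","top"):
    d=load(n+"9.npz");P=case(cloud(d))
    m=(P[...,0]>.05)&(P[...,0]<.13)&(abs(P[...,1])<.083)&(P[...,2]>.09)&(P[...,2]<.25)&(d["depth"]>0)
    q=P[m]
    for lo in np.arange(.09,.25,.02):
        r=q[(q[:,2]>lo)&(q[:,2]<lo+.02)]
        if len(r):print(n,lo.round(2),len(r),np.percentile(r[:,0],[5,50,95]).round(4),r[:,1].min().round(3),r[:,1].max().round(3))
    print(q[:,2].max())
X=w(-.08,.03,.26)
plan([(X,down(140),5),(w(.03,0.0,.27),down(188),5),(w(.15,0,.25),down(188),3),(w(.15,0,.18),down(188),3)])
E
```

```text
side 0.09 70 [0.0792 0.0796 0.0866] -0.066 0.083
side 0.11 79 [0.0793 0.0797 0.086 ] -0.083 0.083
side 0.13 71 [0.0795 0.0799 0.0872] -0.067 0.083
side 0.15 77 [0.0796 0.08   0.0867] -0.082 0.083
side 0.17 72 [0.0797 0.0801 0.0823] -0.063 0.083
side 0.19 75 [0.0799 0.0802 0.0862] -0.082 0.083
side 0.21 129 [0.0618 0.0802 0.0879] -0.075 0.083
side 0.23 98 [0.0808 0.0837 0.0874] -0.082 0.082
0.2335490791600974
top 0.09 59 [0.0807 0.0809 0.0811] -0.081 0.082
top 0.11 62 [0.0808 0.081  0.0812] -0.082 0.081
top 0.13 68 [0.081  0.0811 0.0814] -0.081 0.082
top 0.15 75 [0.0811 0.0813 0.0815] -0.082 0.082
top 0.17 84 [0.0813 0.0815 0.0817] -0.081 0.083
top 0.19 91 [0.0814 0.0816 0.0818] -0.082 0.082
top 0.21 193 [0.063  0.0816 0.091 ] -0.082 0.083
top 0.23 400 [0.0821 0.0855 0.0892] -0.083 0.082
0.2364216506039981
t 13.125 pos [0.4143 0.1238 0.1585] F [ 0.1  -0.33 -0.04] w 0.0477 q [ 0.14 -0.04 -0.48  1.13 -0.    1.57]
[[-0.6, -0.2, -2.0, 0.0, 0.0, -8.4], [-0.6, -0.3, -2.0, 0.0, 0.0, -8.4], [-0.5, -0.4, -2.0, 0.0, 0.0, -8.4], [-0.4, -0.5, -2.1, 0.1, 0.0, -8.4], [-0.38, -0.53, -2.05, 0.0, 0.1, -8.5]]
[[-1.9, 1.2, -0.2, 0.0, 0.0, -9.6], [-2.1, 0.9, -0.2, 0.0, 0.0, -9.6], [-2.2, 0.5, -0.2, 0.0, 0.0, -9.6], [-2.3, 0.2, -0.2, 0.0, 0.0, -9.6], [-2.29, -0.27, -0.2, 0.0, 0.0, -9.6]]
[[-4.0, 0.0, 0.7, 0.0, 0.0, 0.0], [-4.0, 0.0, 0.6, 0.0, 0.0, 0.0], [-4.0, -0.04, 0.7, 0.0, 0.0, 0.0], [0.0, 0.0, 2.3, 0.0, 0.0, 0.0], [0.0, 0.0, 2.3, 0.0, 0.0, 0.0]]
[[0.0, 0.0, 2.4, 0.0, 0.0, 0.0]]
end [0.6386 0.0939 0.18  ] [-6.980e-02  9.976e-01  1.000e-04 -1.000e-04]
```

```bash
sed -i 's/^C=.*EX=/C=np.array([.494,.074]);EX=/' h.py; grep -n "^C=" h.py; python3 - <<'E'
from h import *
plan([(w(-.08,.03,.26),down(140),5),(w(.03,0.0,.27),down(188),5),(w(.14,0,.26),down(188),3),(w(.14,0,.18),down(188),2)])
E
```

```text
35:C=np.array([.494,.074]);EX=np.array([.9907,.136]);EY=np.array([-.136,.9907])
t 13.125 pos [0.4143 0.1238 0.1585] F [ 0.1  -0.33 -0.04] w 0.0477 q [ 0.14 -0.04 -0.48  1.13 -0.    1.57]
[[-0.6, -0.2, -2.0, 0.0, 0.0, -8.4], [-0.6, -0.2, -2.0, 0.0, 0.0, -8.4], [-0.5, -0.3, -2.0, 0.0, 0.0, -8.4], [-0.5, -0.4, -2.1, 0.1, 0.0, -8.4], [-0.42, -0.47, -2.05, 0.0, 0.1, -8.5]]
[[-1.9, 1.2, -0.2, 0.0, 0.0, -9.6], [-2.1, 0.9, -0.2, 0.0, 0.0, -9.6], [-2.2, 0.5, -0.2, 0.0, 0.0, -9.6], [-2.3, 0.2, -0.2, 0.0, 0.0, -9.6], [-2.29, -0.27, -0.2, 0.0, 0.0, -9.6]]
[[-3.7, 0.0, 0.3, 0.0, 0.0, 0.0], [-3.7, 0.0, 0.3, 0.0, 0.0, 0.0], [-3.6, -0.03, 0.4, 0.0, 0.0, 0.0], [0.0, 0.0, 4.0, 0.0, 0.0, 0.0], [0.0, 0.0, 4.0, 0.0, 0.0, 0.0]]
end [0.6327 0.0931 0.18  ] [-6.980e-02  9.976e-01  1.000e-04 -1.000e-04]
```

>>> move_arm:
  steps:
    - [-0.6,-0.2,-2.0,0.0,0.0,-8.4]
    - [-0.6,-0.2,-2.0,0.0,0.0,-8.4]
    - [-0.5,-0.3,-2.0,0.0,0.0,-8.4]
    - [-0.5,-0.4,-2.1,0,0.0,-8.4]
    - [-0.42,-0.47,-2.05,0.0,0,-8.5]
  gripper: 255
  squeeze: 20

```text
time: 13.75
tcp_pos: [0.4107, 0.0918, 0.259]
tool_rot: [0.341, 0.94, -0.0, -0.001]
force: [-0.7, 1.1, -0.5]
gripper_width: -0.0001
```

>>> move_arm:
  steps:
    - [-1.9,1.2,-0.2,0.0,0.0,-9.6]
    - [-2.1,0.9,-0.2,0.0,0.0,-9.6]
    - [-2.2,0.5,-0.2,0.0,0.0,-9.6]
    - [-2.3,0.2,-0.2,0.0,0.0,-9.6]
    - [-2.29,-0.27,-0.2,0.0,0.0,-9.6]

```text
time: 14.38
tcp_pos: [0.5245, 0.0767, 0.268]
tool_rot: [-0.072, 0.997, -0.0, -0.001]
force: [0.7, -0.0, -1.3]
gripper_width: -0.0
```

```bash
python3 look.py 10; python3 - <<'E'
from h import *
d=load("side10.npz");crop(d,240,40,400,240,3,"pics/s10.png")
P=cloud(d);print(np.round(P[80:120:3,342],3).tolist())
plan([(w(.14,0,.26),down(188),3),(w(.14,0,.18),down(188),2)])
E
```

```text
{'time': 14.475, 'tcp_pos': [0.5258, 0.0765, 0.2679], 'tool_rot': [-0.0688, 0.9976, -0.0002, -0.0003], 'force': [0.5509, -0.1831, -0.4971], 'gripper_width': -0.0002, 'qpos': [0.0231, 0.0818, -0.1217, 1.3679, -0.0004, -0.1145]}
[[0.587, -1.143, 0.048], [0.582, -1.094, 0.045], [0.581, -1.08, 0.034], [0.582, -1.088, 0.017], [0.582, -1.094, 0.001], [0.583, -1.101, -0.015], [0.582, -1.095, -0.029], [0.582, -1.093, -0.043], [0.581, -1.088, -0.057], [0.58, -1.078, -0.069], [0.581, -1.085, -0.086], [0.517, -0.43, 0.098], [0.517, -0.428, 0.088], [0.517, -0.427, 0.079]]
t 14.475 pos [0.5258 0.0765 0.2679] F [ 0.55 -0.18 -0.5 ] w -0.0002 q [ 0.02  0.08 -0.12  1.37 -0.   -0.11]
[[-3.6, 0.1, 0.3, 0.0, 0.0, 0.0], [-3.6, 0.0, 0.2, 0.0, 0.0, -0.1], [-3.62, 0.06, 0.29, 0.0, 0.0, 0.0], [0.0, 0.0, 4.0, 0.0, 0.0, 0.0], [0.0, 0.0, 4.0, 0.0, 0.0, 0.0]]
end [0.6327 0.093  0.18  ] [-6.960e-02  9.976e-01 -2.000e-04 -3.000e-04]
```

View pics/s10.png

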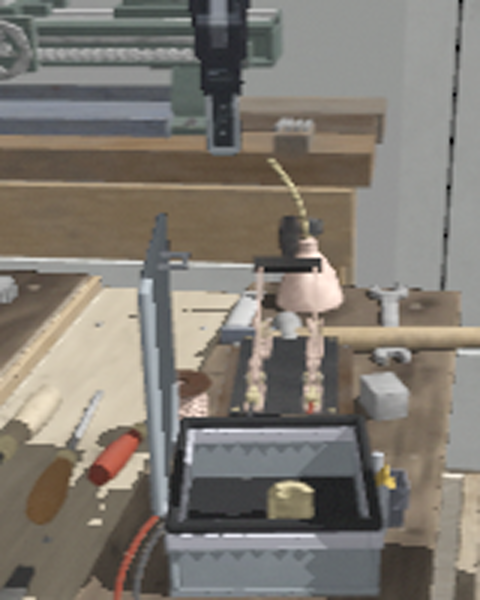

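>>> move_arm:
  steps:
    - [-3.6,0.1,0.3,0.0,0.0,0.0]
    - [-3.6,0.0,0.2,0.0,0.0,0]
    - [-3.6,0.0,0.3,0.0,0.0,0.0]
    - [0.0,0.0,4.0,0.0,0.0,0.0]
    - [0.0,0.0,3.5,0.0,0.0,0.0]

```text
time: 15.1
tcp_pos: [0.63, 0.0932, 0.1841]
tool_rot: [-0.068, 0.998, -0.0, -0.001]
force: [-0.4, 0.5, -0.3]
gripper_width: -0.0003
```

```bash
python3 look.py 11; python3 - <<'E'
from h import *
d=load("side10.npz");P=cloud(d);print("tip10",np.round(P[84:93,314],3).tolist())
d=load("side11.npz");crop(d,220,40,380,240,3,"pics/s11.png")
P=case(cloud(d))
m=(P[...,0]>.10)&(P[...,0]<.18)&(abs(P[...,1])<.05)&(P[...,2]>.1)&(P[...,2]<.26)&(d["depth"]>0)
q=P[m];print(q.min(0),q.max(0))
plan([(w(.105,0,.18),down(188),2)])
E
```

```text
{'time': 15.2, 'tcp_pos': [0.6258, 0.093, 0.1803], 'tool_rot': [-0.0682, 0.9977, 0.0001, -0.0057], 'force': [-1.915, 0.2245, -0.6572], 'gripper_width': -0.0001, 'qpos': [0.0455, 0.3095, -0.0274, 1.2454, -0.0001, -0.0909]}
tip10 [[0.523, 0.082, 0.311], [0.522, 0.088, 0.31], [0.521, 0.091, 0.309], [0.522, 0.09, 0.307], [0.522, 0.088, 0.305], [0.523, 0.083, 0.301], [0.523, 0.082, 0.299], [0.523, 0.084, 0.298], [0.725, -1.111, -0.005]]
[ 0.12211909 -0.02394628  0.21280601] [0.14726684 0.02975366 0.25999843]
t 15.2 pos [0.6258 0.093  0.1803] F [-1.91  0.22 -0.66] w -0.0001 q [ 0.05  0.31 -0.03  1.25 -0.   -0.09]
[[1.4, 0.0, 0.0, 0.0, -0.3, -0.1], [1.42, -0.09, 0.05, 0.1, -0.4, -0.1]]
end [0.598  0.0883 0.18  ] [-6.990e-02  9.976e-01 -3.000e-04  4.000e-04]
```

View pics/s11.png

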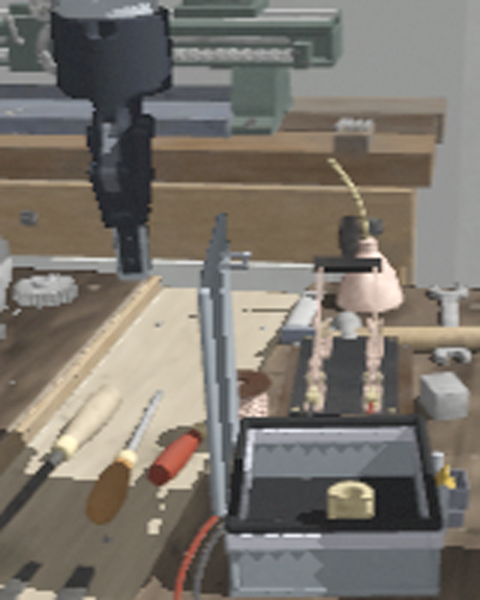

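```bash
cat >> h.py <<'E'
def arc(th,r,off=.030):
    s,c=np.sin(th),np.cos(th)
    return w(.08-r*c+.006*s+.011,0,.0635+r*s+.006*c-off)
E
python3 - <<'E'
from h import *
ths=[1.6,1.57,1.5,1.4,1.3,1.2,1.1,1.0,.9,.8,.7,.6,.5,.4]
plan([(arc(th,np.interp(th,[.3,1.5],[.157,.147])),down(188),1) for th in ths])
E
```

```text
t 15.2 pos [0.6258 0.093  0.1803] F [-1.91  0.22 -0.66] w -0.0001 q [ 0.05  0.31 -0.03  1.25 -0.   -0.09]
[[3.19, -0.09, 0.04, 0.1, -0.7, -0.2], [0.44, 0.0, -0.03, 0.0, 0.0, 0.0], [1.03, 0.0, 0.0, 0.0, 0.0, 0.0], [1.48, 0.01, 0.03, 0.0, 0.0, 0.0], [1.48, 0.0, 0.18, 0.0, 0.0, 0.0]]
[[1.46, 0.01, 0.34, 0.0, 0.0, 0.0], [1.42, 0.0, 0.48, 0.0, 0.0, 0.0], [1.38, 0.01, 0.62, 0.0, 0.0, 0.0], [1.32, 0.01, 0.77, 0.0, 0.0, 0.0], [1.24, 0.0, 0.89, 0.0, 0.0, 0.0]]
[[1.15, 0.01, 1.03, 0.0, 0.0, 0.0], [1.04, 0.0, 1.13, 0.0, 0.0, 0.0], [0.94, 0.0, 1.25, 0.0, 0.0, 0.0], [0.8, 0.01, 1.34, 0.0, 0.0, 0.0]]
end [0.444  0.0672 0.0998] [-6.990e-02  9.976e-01 -4.000e-04  4.000e-04]
```

>>> move_arm:
  steps:
    - [1.0,0,0,0,0,0]
    - [1.0,0,0,0,0,0]
    - [0,0,0,0,0,0]

```text
time: 15.58
tcp_pos: [0.6104, 0.0909, 0.1882]
tool_rot: [-0.069, 0.998, -0.0, 0.001]
force: [0.7, -0.6, 0.6]
gripper_width: -0.0001
```

```bash
cat > pl.py <<'E'
from h import *
import sys
ths=[float(a) for a in sys.argv[1:]]
plan([(arc(th,np.interp(th,[.3,1.5],[.157,.147])),down(188),1) for th in ths])
from plant import get_obs
print("case",case(get_obs()["tcp_pos"]).round(4))
E
python3 pl.py 1.6 1.57 1.5 1.4 1.3
```

```text
t 15.575 pos [0.6104 0.0909 0.1882] F [ 0.65 -0.6   0.6 ] w -0.0001 q [ 0.04  0.27 -0.07  1.23  0.   -0.1 ]
[[1.63, -0.08, 0.79, 0.0, 0.2, -0.1], [0.44, 0.0, -0.02, 0.0, 0.0, 0.0], [1.03, 0.0, -0.01, 0.0, 0.0, 0.0], [1.48, 0.01, 0.04, 0.0, 0.0, 0.0], [1.48, 0.0, 0.19, 0.0, 0.0, 0.0]]
end [0.5505 0.0817 0.1783] [-7.010e-02  9.975e-01 -1.000e-04 -4.000e-04]
case [0.1176 0.0009 0.1882]
```

>>> move_arm:
  steps:
    - [0.8,-0.05,0.7,0,0,0]
    - [1.0,0,0,0,0,0]
    - [1.0,0,0,0,0,0]
    - [1.2,0,0,0,0,0]
    - [0,0,0,0,0,0]

```text
time: 16.2
tcp_pos: [0.5696, 0.0848, 0.1793]
tool_rot: [-0.069, 0.998, -0.0, -0.0]
force: [0.0, 0.3, -0.6]
gripper_width: 0.0001
```

```bash
python3 look.py 12; python3 - <<'E'
from h import *
crop(load("side12.npz"),220,40,380,240,3,"pics/s12.png")
E
python3 pl.py 1.2 1.1 1.0 .9 .8
```

```text
{'time': 16.3, 'tcp_pos': [0.5707, 0.0849, 0.1794], 'tool_rot': [-0.0694, 0.9976, -0.0, 0.0001], 'force': [-0.3658, -0.5802, -0.0219], 'gripper_width': -0.0002, 'qpos': [0.0356, 0.2043, -0.166, 1.2004, -0.0, -0.1033]}
t 16.3 pos [0.5707 0.0849 0.1794] F [-0.37 -0.58 -0.02] w -0.0002 q [ 0.04  0.2  -0.17  1.2  -0.   -0.1 ]
[[3.5, -0.02, 0.44, 0.0, 0.0, 0.0], [1.43, 0.0, 0.48, 0.0, 0.0, 0.0], [1.38, 0.0, 0.63, 0.0, 0.0, 0.0], [1.31, 0.01, 0.76, 0.0, 0.0, 0.0], [1.24, 0.0, 0.9, 0.0, 0.0, 0.0]]
end [0.483  0.0725 0.1473] [-6.940e-02  9.976e-01 -0.000e+00  1.000e-04]
case [0.0775 0.0003 0.1794]
```

View pics/s12.png

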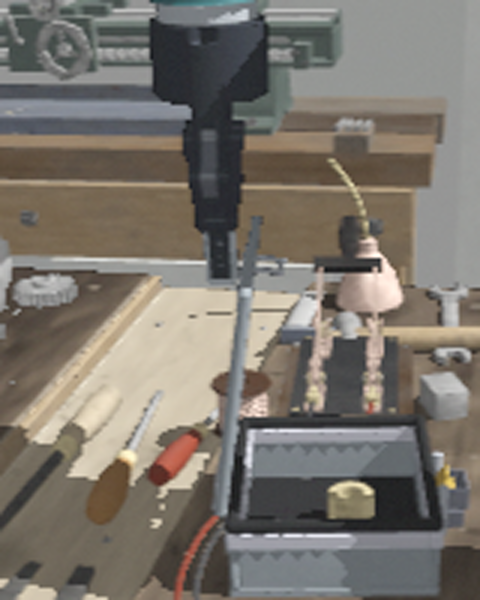

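>>> move_arm:
  steps:
    - [1.2,0,0.1,0,0,0]
    - [1.2,0,0.15,0,0,0]
    - [1.2,0,0.2,0,0,0]
    - [1.4,0,0.48,0,0,0]
    - [1.4,0,0.63,0,0,0]

```text
time: 16.92
tcp_pos: [0.5064, 0.0759, 0.1633]
tool_rot: [-0.069, 0.998, 0.0, 0.0]
force: [-0.5, 0.7, -0.5]
gripper_width: 0.0001
```

```bash
python3 pl.py .9 .8 .7 .6 .5
```

```text
t 16.925 pos [0.5064 0.0759 0.1633] F [-0.54  0.72 -0.5 ] w 0.0001 q [ 0.02  0.1  -0.32  1.15  0.   -0.12]
[[1.13, -0.02, 0.7, 0.0, 0.0, 0.0], [1.24, 0.01, 0.9, 0.0, 0.0, 0.0], [1.15, 0.0, 1.02, 0.0, 0.0, 0.0], [1.05, 0.0, 1.14, 0.0, 0.0, 0.0], [0.93, 0.0, 1.25, 0.0, 0.0, 0.0]]
end [0.4519 0.0682 0.1132] [-0.0694  0.9976  0.      0.    ]
case [0.0125 0.0002 0.1633]
```

>>> move_arm:
  steps:
    - [1.1,0,0.7,0,0,0]
    - [1.2,0,0.9,0,0,0]
    - [1.15,0,1.0,0,0,0]
    - [1.0,0,1.1,0,0,0]
    - [0,0,0,0,0,0]

```text
time: 17.55
tcp_pos: [0.4612, 0.0698, 0.1251]
tool_rot: [-0.069, 0.998, 0.0, -0.002]
force: [-0.4, 0.5, 0.8]
gripper_width: -0.0
```

```bash
python3 look.py 13; python3 - <<'E'
from h import *
crop(load("side13.npz"),240,60,400,240,3,"pics/s13.png")
E
python3 pl.py .5 .4 .35 .3 .25
```

```text
{'time': 17.65, 'tcp_pos': [0.4635, 0.0698, 0.1265], 'tool_rot': [-0.0694, 0.9976, -0.0, -0.0], 'force': [0.2574, 0.2657, -0.4461], 'gripper_width': 0.0001, 'qpos': [0.0115, 0.0545, -0.4572, 1.0591, -0.0, -0.1274]}
t 17.65 pos [0.4635 0.0698 0.1265] F [ 0.26  0.27 -0.45] w 0.0001 q [ 0.01  0.05 -0.46  1.06 -0.   -0.13]
[[1.16, 0.0, 1.33, 0.0, 0.0, 0.0], [0.81, 0.0, 1.33, 0.0, 0.0, 0.0], [0.35, 0.0, 0.71, 0.0, 0.0, 0.0], [0.32, 0.0, 0.72, 0.0, 0.0, 0.0], [0.24, 0.0, 0.74, 0.0, 0.0, 0.0]]
end [0.4349 0.0659 0.0782] [-0.0694  0.9976 -0.     -0.    ]
case [-0.0308  0.      0.1265]
```

View pics/s13.png

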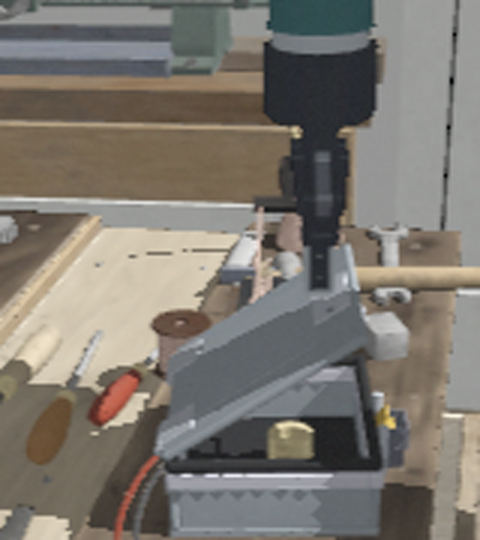

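Good: the finger tip rests on the outer face near the front edge (crop 318,285), lid at about 0.6 rad, bush upright at (290,440). Continuing down.

>>> move_arm:
  steps:
    - [1.1,0,1.2,0,0,0]
    - [0.8,0,1.2,0,0,0]
    - [0.4,0,0.7,0,0,0]
    - [0.3,0,0.7,0,0,0]
    - [0.2,0,0.5,0,0,0]

```text
time: 18.27
tcp_pos: [0.4354, 0.066, 0.0831]
tool_rot: [-0.069, 0.998, 0.0, -0.0]
force: [0.2, -0.6, 0.6]
gripper_width: -0.0001
```

```bash
python3 pl.py .25 .2 .15 .1
```

```text
t 18.275 pos [0.4354 0.066  0.0831] F [ 0.16 -0.59  0.61] w -0.0001 q [ 0.    0.05 -0.57  0.96  0.   -0.14]
[[0.05, 0.0, 0.5, 0.0, 0.0, 0.0], [0.2, 0.0, 0.75, 0.0, 0.0, 0.0], [0.17, 0.0, 0.77, 0.0, 0.0, 0.0], [0.13, 0.0, 0.78, 0.0, 0.0, 0.0]]
end [0.43   0.0652 0.0551] [-6.940e-02  9.976e-01  0.000e+00 -1.000e-04]
case [-0.0591  0.      0.0831]
```

>>> move_arm:
  steps:
    - [0.3,0,0.4,0,0,0]
    - [0.3,0,0.5,0,0,0]
    - [0.2,0,0.4,0,0,0]
    - [0.1,0,0.4,0,0,0]
    - [0,0,0,0,0,0]

```text
time: 18.9
tcp_pos: [0.4264, 0.0647, 0.0663]
tool_rot: [-0.069, 0.998, 0.0, -0.0]
force: [0.5, 0.1, 0.4]
gripper_width: 0.0002
```

```bash
python3 look.py 14; python3 - <<'E'
from h import *
d=load("side14.npz");crop(d,240,80,400,240,4,"pics/s14.png")
P=case(cloud(d))
for yc in(-.07,.07):
  m=(P[...,0]>-.085)&(P[...,0]<.07)&(abs(P[...,1]-yc)<.01)&(P[...,2]>.05)&(P[...,2]<.15)&(d["depth"]>0)
  q=P[m];k=np.polyfit(q[:,0],q[:,2],1);print(yc,len(q),k,"angle",np.arctan(-k[0]))
print(case(__import__("plant").get_obs()["tcp_pos"]))
E
```

```text
{'time': 19.0, 'tcp_pos': [0.427, 0.0647, 0.0667], 'tool_rot': [-0.0694, 0.9976, -0.0, 0.0001], 'force': [-0.425, -0.5601, 0.2755], 'gripper_width': 0.0, 'qpos': [0.0005, 0.0538, -0.6015, 0.9153, 0.0, -0.1384]}
-0.07 172 [-0.10463056  0.07617193] angle 0.1042512328554929
0.07 385 [-0.0781159   0.07500722] angle 0.07795759152841619
[-6.76854295e-02 -6.05555339e-05  6.66704812e-02]
```

View pics/s14.png

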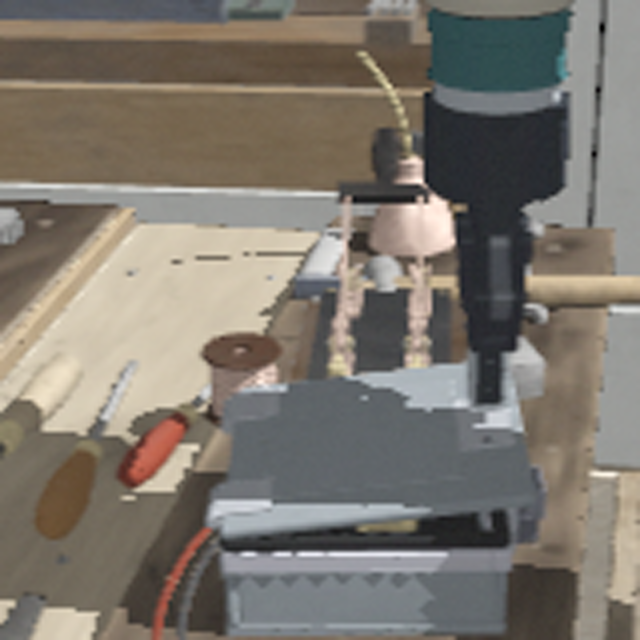

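>>> move_arm:
  steps:
    - [0.1,0,0.3,0,0,0]
    - [0,0,0.3,0,0,0]
    - [0,0,0,0,0,0]

```text
time: 19.38
tcp_pos: [0.4254, 0.0646, 0.0603]
tool_rot: [-0.069, 0.998, 0.0, -0.0]
force: [0.5, -0.3, -1.6]
gripper_width: -0.0
```

>>> move_arm:
  steps:
    - [0,0,0.2,0,0,0]
    - [0,0,0,0,0,0]
    - [0,0,0,0,0,0]

```text
time: 19.75
tcp_pos: [0.4258, 0.0646, 0.0586]
tool_rot: [-0.069, 0.998, -0.0, -0.0]
force: [-0.9, -0.1, -0.3]
gripper_width: 0.0002
```

>>> move_arm:
  steps:
    - [0,0,0.2,0,0,0]
    - [0,0,0,0,0,0]
    - [0,0,0,0,0,0]

```text
time: 20.12
tcp_pos: [0.4257, 0.0646, 0.0566]
tool_rot: [-0.069, 0.998, 0.0, -0.0]
force: [-0.2, 0.5, -0.0]
gripper_width: 0.0001
```

>>> move_arm:
  steps:
    - [0,0,0.2,0,0,0]
    - [0,0,0,0,0,0]
    - [0,0,0,0,0,0]

```text
time: 20.5
tcp_pos: [0.4258, 0.0646, 0.0546]
tool_rot: [-0.069, 0.998, 0.0, -0.0]
force: [-1.1, 0.3, -0.4]
gripper_width: -0.0004
```

>>> move_arm:
  steps:
    - [0,0,0.2,0,0,0]
    - [0,0,0.2,0,0,0]
    - [0,0,0,0,0,0]

```text
time: 20.88
tcp_pos: [0.4257, 0.0646, 0.0505]
tool_rot: [-0.069, 0.998, -0.0, -0.0]
force: [0.2, -0.6, -0.1]
gripper_width: 0.0006
```

>>> move_arm:
  steps:
    - [0,0,0.2,0,0,0]
    - [0,0,0,0,0,0]
    - [0,0,0,0,0,0]

```text
time: 21.25
tcp_pos: [0.4256, 0.0646, 0.0485]
tool_rot: [-0.069, 0.998, -0.0, -0.0]
force: [-0.7, -0.9, 0.2]
gripper_width: -0.0
```

>>> move_arm:
  steps:
    - [0,0,0.2,0,0,0]
    - [0,0,0,0,0,0]
    - [0,0,0,0,0,0]

```text
time: 21.62
tcp_pos: [0.4259, 0.0646, 0.0465]
tool_rot: [-0.069, 0.998, 0.0, 0.0]
force: [-0.3, 0.3, 0.3]
gripper_width: 0.0
```

>>> move_arm:
  steps:
    - [0,0,0.2,0,0,0]
    - [0,0,0,0,0,0]
    - [0,0,0,0,0,0]

```text
time: 22.0
tcp_pos: [0.4258, 0.0646, 0.0446]
tool_rot: [-0.069, 0.998, 0.0, 0.0]
force: [-0.7, -0.6, 1.9]
gripper_width: 0.0002
```

>>> move_arm:
  steps:
    - [0,0,0.1,0,0,0]
    - [0,0,0,0,0,0]
    - [0,0,0,0,0,0]

```text
time: 22.38
tcp_pos: [0.4258, 0.0646, 0.0436]
tool_rot: [-0.069, 0.998, 0.0, -0.0]
force: [-1.3, -0.1, 3.1]
gripper_width: -0.0001
```

>>> move_arm:
  steps:
    - [0,0,0.1,0,0,0]
    - [0,0,0,0,0,0]
    - [0,0,0,0,0,0]

```text
time: 22.75
tcp_pos: [0.4257, 0.0646, 0.0426]
tool_rot: [-0.069, 0.998, 0.0, -0.0]
force: [-1.2, -1.1, 5.1]
gripper_width: -0.0003
```

>>> move_arm:
  steps:
    - [0,0,0.1,0,0,0]
    - [0,0,0,0,0,0]
    - [0,0,0,0,0,0]

```text
time: 23.12
tcp_pos: [0.4256, 0.0646, 0.0416]
tool_rot: [-0.069, 0.998, 0.0, -0.0]
force: [-2.5, 1.1, 3.7]
gripper_width: -0.0004
```

>>> move_arm:
  steps:
    - [0,0,0.1,0,0,0]
    - [0,0,0,0,0,0]
    - [0,0,0,0,0,0]

```text
time: 23.5
tcp_pos: [0.4256, 0.0646, 0.0406]
tool_rot: [-0.069, 0.998, 0.0, -0.0]
force: [-2.9, 0.4, 4.3]
gripper_width: -0.0005
```

>>> move_arm:
  steps:
    - [0,0,0.05,0,0,0]
    - [0,0,0,0,0,0]
    - [0,0,0,0,0,0]

```text
time: 23.88
tcp_pos: [0.4255, 0.0646, 0.0402]
tool_rot: [-0.069, 0.998, -0.0, -0.0]
force: [-2.2, 0.2, 5.7]
gripper_width: -0.0002
```

>>> move_arm:
  steps:
    - [0,0,0.05,0,0,0]
    - [0,0,0,0,0,0]
    - [0,0,0,0,0,0]

```text
time: 24.25
tcp_pos: [0.4255, 0.0646, 0.0398]
tool_rot: [-0.069, 0.998, -0.0, -0.0]
force: [-3.2, 0.2, 6.2]
gripper_width: -0.0003
```

>>> move_arm:
  steps:
    - [0,0,0.05,0,0,0]
    - [0,0,0,0,0,0]
    - [0,0,0,0,0,0]

```text
time: 24.62
tcp_pos: [0.4255, 0.0646, 0.0394]
tool_rot: [-0.069, 0.998, -0.0, -0.0]
force: [-3.9, -0.1, 7.7]
gripper_width: 0.0004
```

>>> move_arm:
  steps:
    - [0,0,0.05,0,0,0]
    - [0,0,0,0,0,0]
    - [0,0,0,0,0,0]

```text
time: 25.0
tcp_pos: [0.4255, 0.0646, 0.0389]
tool_rot: [-0.069, 0.998, -0.0, -0.0]
force: [-3.3, -0.3, 8.0]
gripper_width: 0.0001
```

>>> move_arm:
  steps:
    - [0,0,0.05,0,0,0]
    - [0,0,0,0,0,0]
    - [0,0,0,0,0,0]

```text
time: 25.38
tcp_pos: [0.4255, 0.0646, 0.0385]
tool_rot: [-0.069, 0.998, -0.0, -0.0]
force: [-4.0, -0.2, 7.8]
gripper_width: -0.0001
```

>>> move_arm:
  steps:
    - [0,0,0.05,0,0,0]
    - [0,0,0,0,0,0]
    - [0,0,0,0,0,0]

```text
time: 25.75
tcp_pos: [0.4255, 0.0646, 0.0381]
tool_rot: [-0.069, 0.998, -0.0, -0.0]
force: [-4.5, -0.8, 9.2]
gripper_width: 0.0002
```

>>> move_arm:
  steps:
    - [0,0,0.05,0,0,0]
    - [0,0,0,0,0,0]
    - [0,0,0,0,0,0]

```text
time: 26.12
tcp_pos: [0.4255, 0.0646, 0.0377]
tool_rot: [-0.069, 0.998, -0.0, -0.0]
force: [-5.1, -0.1, 11.7]
gripper_width: 0.0002
```

>>> move_arm:
  steps:
    - [0,0,0.05,0,0,0]
    - [0,0,0,0,0,0]

```text
time: 26.38
tcp_pos: [0.4255, 0.0646, 0.0374]
tool_rot: [-0.069, 0.998, -0.0, -0.0]
force: [-4.6, -0.7, 12.6]
gripper_width: -0.0002
```

>>> move_arm:
  steps:
    - [0,0,0.05,0,0,0]
    - [0,0,0,0,0,0]

```text
time: 26.62
tcp_pos: [0.4254, 0.0646, 0.037]
tool_rot: [-0.069, 0.998, -0.0, -0.0]
force: [-5.7, -0.6, 13.4]
gripper_width: 0.0001
```

>>> move_arm:
  steps:
    - [0,0,0.05,0,0,0]
    - [0,0,0,0,0,0]

```text
time: 26.88
tcp_pos: [0.4255, 0.0646, 0.0366]
tool_rot: [-0.069, 0.998, -0.0, -0.0]
force: [-6.5, -0.3, 15.3]
gripper_width: 0.0
```

>>> move_arm:
  steps:
    - [0.05,0,0.05,0,0,0]
    - [0,0,0,0,0,0]

```text
time: 27.12
tcp_pos: [0.4255, 0.0646, 0.0365]
tool_rot: [-0.069, 0.998, -0.0, 0.0]
force: [-6.9, -0.4, 16.7]
gripper_width: 0.0002
```

>>> move_arm:
  steps:
    - [0,0,0.04,0,0,0]
    - [0,0,0,0,0,0]

```text
time: 27.38
tcp_pos: [0.4255, 0.0646, 0.0364]
tool_rot: [-0.069, 0.998, -0.0, 0.0]
force: [-6.5, -1.4, 19.3]
gripper_width: -0.0001
```

>>> move_arm:
  steps:
    - [0,0,0.04,0,0,0]
    - [0,0,0,0,0,0]

```text
time: 27.62
tcp_pos: [0.4255, 0.0646, 0.0364]
tool_rot: [-0.069, 0.998, -0.0, 0.0]
force: [-8.0, -0.8, 20.5]
gripper_width: 0.0006
```

>>> move_arm:
  steps:
    - [0,0,0,0,0,0]
    - [0,0,-0.1,0,0,0]
    - [0,0,0,0,0,0]

```text
time: 28.0
tcp_pos: [0.4255, 0.0646, 0.0367]
tool_rot: [-0.069, 0.998, -0.0, 0.0]
force: [-6.7, -0.3, 15.9]
gripper_width: 0.0001
```

>>> move_arm:
  steps:
    - [0,0,-0.1,0,0,0]
    - [0,0,0,0,0,0]
    - [0,0,0,0,0,0]

```text
time: 28.38
tcp_pos: [0.4255, 0.0646, 0.0373]
tool_rot: [-0.069, 0.998, 0.0, 0.0]
force: [-5.3, 0.3, 13.5]
gripper_width: -0.0002
```

>>> move_arm:
  steps:
    - [0,0,-0.1,0,0,0]
    - [0,0,0,0,0,0]
    - [0,0,0,0,0,0]

```text
time: 28.75
tcp_pos: [0.4255, 0.0646, 0.0381]
tool_rot: [-0.069, 0.998, 0.0, 0.0]
force: [-4.4, -0.7, 10.0]
gripper_width: 0.0002
```

>>> move_arm:
  steps:
    - [0,0,-0.1,0,0,0]
    - [0,0,0,0,0,0]
    - [0,0,0,0,0,0]

```text
time: 29.12
tcp_pos: [0.4257, 0.0646, 0.0384]
tool_rot: [-0.069, 0.998, 0.0, 0.0]
force: [-1.2, -0.2, 4.8]
gripper_width: -0.0002
```

>>> move_arm:
  steps:
    - [0,0,-0.1,0,0,0]
    - [0,0,0,0,0,0]
    - [0,0,0,0,0,0]

```text
time: 29.5
tcp_pos: [0.4252, 0.0645, 0.0391]
tool_rot: [-0.069, 0.998, -0.0, -0.0]
force: [0.5, -0.6, -0.6]
gripper_width: 0.0004
```

>>> move_arm:
  steps:
    - [0,0,-0.1,0,0,0]
    - [0,0,0,0,0,0]
    - [0,0,0,0,0,0]

```text
time: 29.88
tcp_pos: [0.4253, 0.0645, 0.0403]
tool_rot: [-0.069, 0.998, -0.0, 0.0]
force: [-0.1, 0.4, -0.6]
gripper_width: 0.0
```

>>> move_arm:
  steps:
    - [0,0,-0.1,0,0,0]
    - [0,0,0,0,0,0]
    - [0,0,0,0,0,0]

```text
time: 30.25
tcp_pos: [0.4253, 0.0645, 0.0413]
tool_rot: [-0.069, 0.998, 0.0, 0.0]
force: [-0.6, 0.7, 0.2]
gripper_width: -0.0
```

>>> move_arm:
  steps:
    - [0,0,-1,0,0,0]
    - [0,0,-3,0,0,0]
    - [0,0,-5,0,0,0]
    - [2,0,-5,0,0,0]
    - [0,0,0,0,0,0]

```text
time: 30.88
tcp_pos: [0.4083, 0.0617, 0.1863]
tool_rot: [-0.069, 0.998, -0.0, 0.005]
force: [0.9, -0.9, 0.6]
gripper_width: 0.0001
```

>>> move_arm:
  steps:
    - [0,4,0,0,0,0]
    - [0,5,0,0,0,0]
    - [0,5,0,0,0,0]
    - [0,5,0,0,0,0]
    - [0,0,0,0,0,0]

```text
time: 31.5
tcp_pos: [0.3782, 0.2524, 0.1806]
tool_rot: [-0.072, 0.997, 0.0, -0.0]
force: [-0.2, -1.2, 0.2]
gripper_width: -0.0002
```

```bash
python3 look.py 15; python3 - <<'E'
from h import *
d=load("side15.npz");crop(d,240,80,400,240,4,"pics/s15.png")
crop(load("top15.npz"),270,140,430,280,4,"pics/t15.png")
for n in("side","top"):
  d=load(n+"15.npz");P=case(cloud(d))
  for yc in(-.06,.06):
    m=(P[...,0]>-.08)&(P[...,0]<.07)&(abs(P[...,1]-yc)<.015)&(P[...,2]>.05)&(P[...,2]<.1)&(d["depth"]>0)
    q=P[m];k=np.polyfit(q[:,0],q[:,2],1);print(n,yc,len(q),"angle",-k[0].round(4),"z at hinge,front",np.polyval(k,[.08,-.08]).round(4))
t0,t1=load("top0.npz"),load("top15.npz")
for n,c,r in(("steel",(.445,.363),.03),("coil",(.60,-.095),.05)):
  for d in(load("side0.npz"),load("side15.npz"),t0,t1):
    P=cloud(d);m=(np.hypot(P[...,0]-c[0],P[...,1]-c[1])<r)&(P[...,2]>.014)&(P[...,2]<.06)&(d["depth"]>0);q=P[m]
    if len(q): print(n,len(q),q.min(0).round(3),q.max(0).round(3))
E
```

```text
{'time': 31.6, 'tcp_pos': [0.3785, 0.2499, 0.1805], 'tool_rot': [-0.0702, 0.9975, -0.0006, -0.0007], 'force': [-0.168, -0.5221, -0.8094], 'gripper_width': -0.0003, 'qpos': [0.4413, -0.0157, -0.4082, 1.1801, -0.0005, 0.3008]}
side -0.06 320 angle -0.0202 z at hinge,front [0.0686 0.0654]
side 0.06 527 angle -0.0174 z at hinge,front [0.0681 0.0653]
top -0.06 886 angle -0.0181 z at hinge,front [0.0695 0.0666]
top 0.06 899 angle -0.0152 z at hinge,front [0.0693 0.0668]
steel 175 [0.431 0.35  0.014] [0.458 0.377 0.023]
steel 170 [0.431 0.35  0.014] [0.458 0.377 0.023]
steel 92 [0.432 0.349 0.016] [0.458 0.378 0.026]
steel 93 [0.432 0.349 0.014] [0.458 0.377 0.025]
coil 168 [ 0.551 -0.131  0.014] [ 0.625 -0.074  0.049]
coil 266 [ 0.552 -0.132  0.014] [ 0.625 -0.072  0.049]
coil 632 [ 0.551 -0.137  0.014] [ 0.628 -0.062  0.055]
coil 640 [ 0.551 -0.134  0.014] [ 0.627 -0.062  0.053]
```

View pics/s15.png

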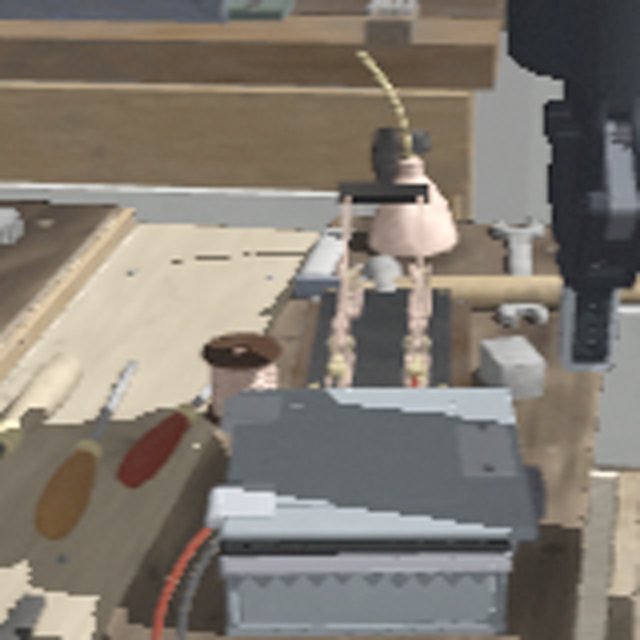

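View pics/t15.png

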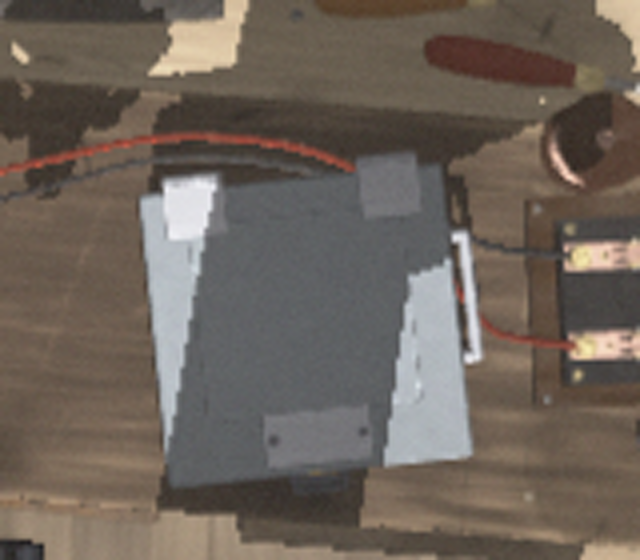

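```bash
python3 -c "
from plant import job
print(job.close_job())"
```

```text
the job is handed in; nothing more can be done
None
```

The larger bush is standing upright in the case, the lid is shut and latched, and the job is handed in at about 31.6 s. No verdict came back.

- **Bush:** I gripped it across x, clear of the pliers, and set it down near the middle of the case floor. A picture taken after letting go, before the lid closed, showed it upright at (0.482, 0.073). It also showed standing in the pictures taken as the lid came down, but the shut lid hides it now.
- **Lid:** I swung it down slowly with the closed fingertips on its outer face, then pressed on the steel plate in steps of 0.4 to 1 mm. The highest readings were about 20.5 N vertical and 8 N sideways, 22 N in all.
- **Latch:** On backing off, the force fell to zero with the lid still about 6 mm below where pressing first met resistance. The cameras then put the lid at about -0.018 rad (-0.015 to -0.020), within the latched range, and it stayed down with the robot clear.
- **Bystanders:** The measured positions of the small bush and the coil match the starting ones to a few millimetres.

**Disagreements:**
- In the images the fingertips ended 28 to 41 mm behind the reported TCP, depending on how far the gripper was open. The text gives the fingertips as ending at the TCP and the open pads as standing only 13 mm farther back. I went by the images and by touch.
- My first estimate of the case position was 4 mm short in x, and I corrected it from the lid's position.

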